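# Prop the parts-bin lid on its stay and fetch a brass coupling

## Task

Lift the parts bin's lid right back so that it leans open by itself, swing the red stay up to its stop, then take the lid again and lower it gently (never letting it drop) until it rests propped on the stay. Then reach in, take out the brass coupling and stand it upright in the blue tray, leaving the dark steel plug in the bin, the jar and the oil bottle where they are.

Things in the scene. Friction and masses are not known exactly. Their poses are not given: they have to be found in the camera images.
- bin: Green steel parts bin, fixed, 170 (x) x 260 (y) x 120 high, origin at the centre of its underside on the bench; its front faces its own -x (towards the robot, give or take its yaw), its left its own +y. Walls 5 thick, rim at 120 above the bench, inner floor at 55 above the bench (65 deep inside).
- lid (a joint): Angle of the grey sheet lid (174 deep, 262 wide, 5 thick, about 0.5 kg): 0 shut (level), opening upward about the far rim; 1.57 upright, 1.72 its end stop, leaning back. The hinge runs freely: let go below about 1.55 it falls towards shut, above that it leans back on its stop. Lowered on the raised stay, it comes to rest at about 1.31.
- lid_grip (a point): Middle of the lid's orange round handle bar: 12 diameter, 140 long, parallel to the hinge (bin y), in the lid's plane, 215 from the hinge axis, 41 beyond the lid's front edge, on an arm 65 either side of the middle. It moves with the lid; the bar may turn within a grip.
- lid_ear (a point): Middle of the steel ear on the lid's left edge, which lands on the stay's roller: 70 long (63 to 133 from the hinge axis), 5 thick, sticking out 26 past the lid's edge (to 157 from the bin's mid-plane). Moves with the lid.
- lid_hinge (a point): Point on the lid's hinge axis, mid-width: in the bin's frame x +85, y 0, 124 above the bench; axis along the bin's y.
- stay (a joint): Angle of the stay, a red flat bar on the outside of the bin's left (+y) flank: 0 level, pointing to the back (bin +x); it grows as the free end swings up, and ends at its stop at 1.02, where it slants up and back. Its pivot is stiff (about 0.035 N m): it stays where it is left. The resting lid presses it against its stop.
- stay_grip (a point): Where to take the stay: its yellow round grip bar, 12 diameter, sticking 80 straight out to the bin's left (parallel to bin y), 75 from the pivot; this point is 57 outboard of the red bar's mid-plane (205 from the bin's). The red bar is 14 high, 6 thick; a black roller, 14 diameter, is at its tip 124 from the pivot. The grip bar may turn within a grip.
- stay_hinge (a point): Point on the stay's pivot axis: in the bin's frame x -15, y +148, 112 above the bench; axis along the bin's y.
- brass_center (a point): Centre of the brass coupling, loose, standing upright on the bin's inner floor: 50 tall, foot flange 46 diameter and 10 high, body above it 36 diameter (narrowing over the top 4). About 0.25 kg. Point on its axis, 25 above its foot; its z axis is its own axis. It stands in the front part of the bin, to the left or right.
- plug_center (a point): Centre of the dark steel plug, loose, in the bin on the other side: 42 diameter for 28, then a 24 diameter stub, 40 tall in all. Point 20 above its foot. Leave it alone.
- tray: Blue shallow square tray, fixed on the bench right of the bin: 140 x 140 x 28 high, walls 4, inner floor about 4 above the bench. Origin at the centre of its underside.
- oil_center (a point): Centre of the black oil bottle, loose, 64 diameter, 170 tall, standing left of the bin. Leave it alone.
- jar_center (a point): Centre of the amber jar, loose, 68 diameter, 85 tall, standing on the right behind the tray. Leave it alone.
Not all that is in view belongs to the job. Of the things that look like the tray, the largest one is meant.

How it is judged:
By the outcome, as a careful person would: the job done as asked, in the order asked, and still so for the second after the job is handed in, with the robot touching nothing.
It also fails if it takes over 72 s, if anything falls off the work surface, if the arm or the gripper's body presses on something with over 40 N, if the wrist force passes 120 N, or if a joint passes its speed limit or range.

## Robot

A 6-joint arm with a two-finger parallel gripper is mounted at the origin on the work surface. World frame = base frame: x ahead of the robot, y to its left, z up, the work surface at z = 0. Lengths are in m, angles in rad, forces in N, time in s.
With the tool pointing down it reaches from about 0.225 to 0.875 m from the base axis. Payload 3.4 kg.
Tool frame: the origin (TCP) lies on the mounting face of the last link; the fingertips stand 173 mm ahead of it and the grasp point (between the pads) lies 155 mm ahead of it; x points along the fingers, y is the direction in which the jaws open and shut, and the axes are right-handed (so a half turn about x gives the same grasp; the last joint's range is limited). The gripper opens to 85 mm and grips with 20 to 120 N. Pads are 22 mm wide; open, the fingers measure 114 mm over their backs; the gripper's body (76 mm by 85 mm) begins 54 mm behind the grasp point. The pads swing forward as they close: fully open they stand 13 mm farther back than shut.
Start: joints at [-1.282, 0.276, 1.505, -0, 1.361, -0.121], TCP at [0.229, -0.527, 0.405] pointing down, gripper open.
Joint ranges: [-2.89, 2.89], [-0.75, 2.08], [0.22, 2.7], [-1.18, 4.32], [0.11, 2.71], [-2.7, 2.7]. Speed limits (rad/s): [2.57, 2.57, 3.14, 3.14, 3.14, 3.14].

## Interface

Orientations are given as a unit quaternion [w, x, y, z].
In Python, from rig import manip gives the robot as it stands.
- The arm moves only by the tool arm_command, never from a script. Its argument "targets" is a list of rows, each an object with "dp": the shift along the tool's x, y, z in m, a list of three; "turn": the turn, a rotation vector about the tool's x, y, z in degrees, a list of three; "grip": the opening, from -1 (shut) to 1 (fully open). In form: [{"dp": [tx, ty, tz], "turn": [wx, wy, wz], "grip": grip}, ...]. A call has 1 to 8 rows; each row shifts and turns the commanded pose from where the row before left it, along the tool's axes as they then stand; what a row does not reach is not made up. A row lasts 1/10 s, in which the tool goes at most 50 mm and 8.59 degrees, less where a joint would pass 70% of its speed; a pose out of reach is approached as far as the arm can. A call with a gripper value outside its range is refused whole. The fingers move at their own pace and stop on an object; "grip_force" is the grip in N (left out, the last holds). Time passes only in rows, so rows that do not move let the fingers close. It gives the time, the measured TCP pose, the force and the opening at its end, in the units of the state.
- manip.get_state(): the state, without advancing time (a new reading comes with each control period).
- manip.get_image(name): name is "scene" or "top" or "wrist"; returns the picture (384x512x3 uint8, red, green, blue); there is no depth.
- manip.calibration(name): a dict with "fx", "fy", "cx", "cy" (pixels), "R" (3x3) and "t" (3): a world point X has camera coordinates R X + t. Camera axes: x right, y down, z forward; pixel columns grow to the right and rows downward; lengths in m; the calibration is good to about 2 mm. A picture is of the moment at which its call begins: read the wrist's pose just before it. calibration takes no time and is no camera call; for the wrist camera it gives the pose at the moment of the call.
- manip.sign_off(): hands the job in, once; it reports no verdict.
The state is a dict: "clock": time; "qpos": joint angles; "qd": joint speeds; "effort": joint torques, N m; "position": TCP position; "ee_rot": TCP orientation; "contact_force": force on the tool from outside, world axes, zero at the start; "moment": the same for the moment, N m; "width": finger opening in m.
Only numpy, scipy, OpenCV 4.12 (cv2) and the standard library are available. Lean on these libraries where they do the work, as an engineer would, in place of code of your own. Each camera call takes 0.05 s, during which the arm holds its last target.

## Working session

There is one attempt and no reset: what is moved stays moved. The work goes in short steps, Python scripts to look and compute and a tool call to move; the robot and the scene stay as the last step left them, time stands still between calls to the robot, and variables do not carry over. Pictures are saved under pics/ and viewed, and the job is handed in when it is done.

Besides the shell and the picture viewer there is one more tool, called as name(argument=value, ...) on one line, values as JSON. arm_command: Moves the arm, as the interface text tells. Its arguments: {"type":"object","properties":{"targets":{"type":"array"},"grip_force":{"type":"number"}},"required":["targets"]}

```bash
ls; mkdir -p pics
python3 - <<'E'
from rig import manip
import cv2
s=manip.get_state()
print(s)
for n in ["scene","top","wrist"]:
    c=manip.calibration(n); print(n,c)
    im=manip.get_image(n); cv2.imwrite(f"pics/{n}0.png",im[:,:,::-1])
E
```

```text
pics
{'clock': 0.0, 'qpos': array([-1.28201813e+00,  2.76610126e-01,  1.50614161e+00, -1.45313220e-05,
        1.36070125e+00, -1.20973322e-01]), 'qd': array([-0.00096149, -0.00066713,  0.0016423 ,  0.00045927, -0.00022055,
       -0.00097766]), 'effort': array([-2.59512208e-04, -4.16775084e+01, -2.45800138e+01, -2.51852071e-04,
        1.09458243e-02, -5.25949044e-07]), 'position': array([ 0.22901507, -0.52719365,  0.40382741]), 'ee_rot': array([-0.14320371, -0.69225789, -0.14451369,  0.69237815]), 'contact_force': array([-0.21694111, -1.00618877,  0.21776671]), 'moment': array([-0.02497843,  0.02076885, -0.02061014]), 'width': 0.08538925913167877}
scene {'fx': 390.64807921679807, 'fy': 390.64807921679807, 'cx': 252.0448285450008, 'cy': 193.02579355129893, 'R': array([[-0.87721787,  0.47983341,  0.01577032],
       [ 0.28007217,  0.53814729, -0.79495728],
       [-0.38993382, -0.6929339 , -0.6064604 ]]), 't': array([ 0.51854091, -0.0483203 ,  1.72820017])}
top {'fx': 384.86396975791126, 'fy': 384.86396975791126, 'cx': 259.79051782478183, 'cy': 195.86480269188246, 'R': array([[-0.0148214 , -0.99987929, -0.00466147],
       [-0.9900403 ,  0.015328  , -0.13994736],
       [ 0.14000191,  0.00254082, -0.99014797]]), 't': array([-0.00831842,  0.58266846,  1.2647465 ])}
wrist {'fx': 300.7370792510049, 'fy': 300.7370792510049, 'cx': 259.63102507031925, 'cy': 194.8184459292602, 'R': array([[ 0.39738594, -0.91765009, -0.00165382],
       [-0.87977674, -0.38149618,  0.28364337],
       [-0.26091629, -0.11126089, -0.95892841]]), 't': array([-0.5747034 , -0.03668909,  0.37941472])}
```

View pics/top0.png

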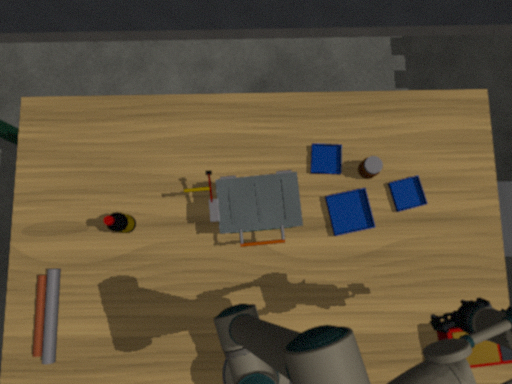

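View pics/scene0.png

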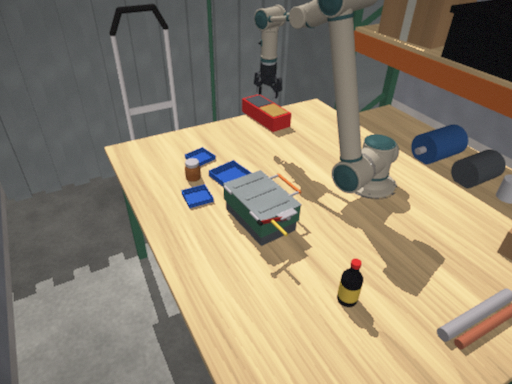

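View pics/wrist0.png

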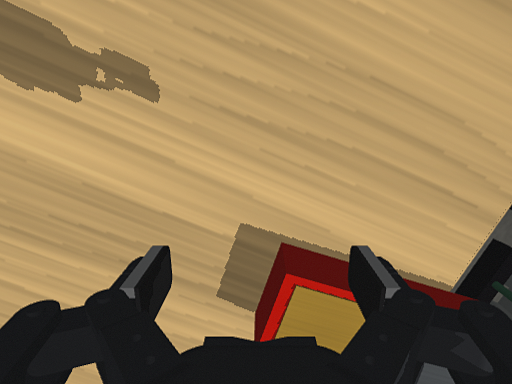

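The top view shows the lid at about (259,202), with the orange handle at (262,243) and the yellow stay grip at (195,189). Three trays are candidates: (326,158), (349,212) and (407,193). The one at (349,212) looks largest. I'll enlarge crops to confirm that.

Run:
```python
import cv2
im=cv2.imread("pics/top0.png")
cv2.imwrite("pics/top0c.png",cv2.resize(im[140:260,175:305],None,fx=6,fy=5*1.0,interpolation=cv2.INTER_CUBIC)) 
cv2.imwrite("pics/top0d.png",cv2.resize(im[135:245,300:440],None,fx=5,fy=5,interpolation=cv2.INTER_CUBIC)) 
im=cv2.imread("pics/scene0.png")
cv2.imwrite("pics/scene0c.png",cv2.resize(im[140:250,170:310],None,fx=5,fy=5,interpolation=cv2.INTER_CUBIC))
```

```text
(no output)
```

View pics/top0c.png

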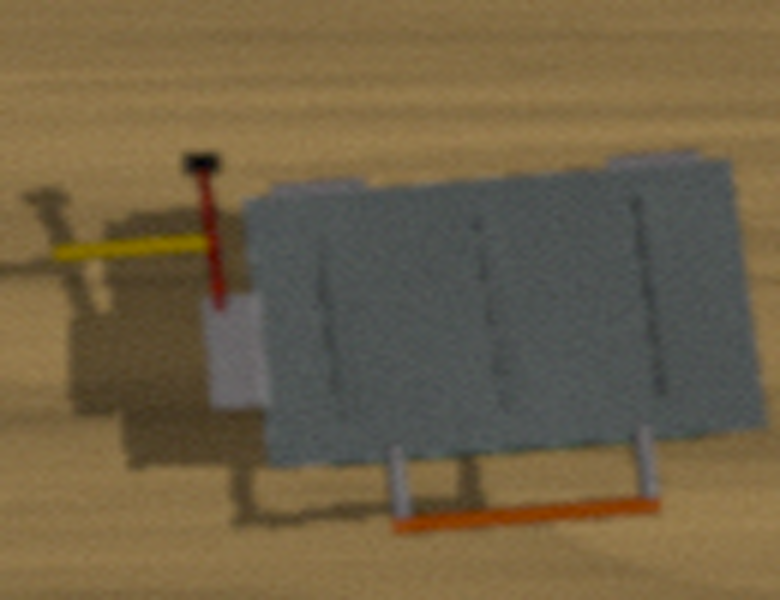

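View pics/top0d.png

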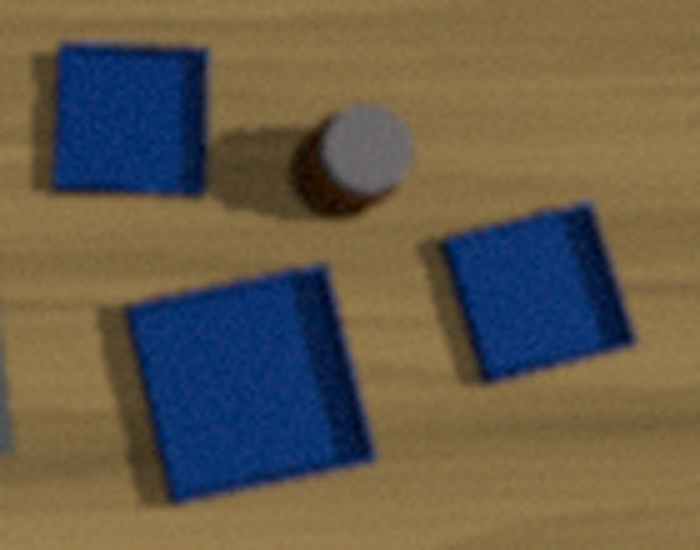

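View pics/scene0c.png

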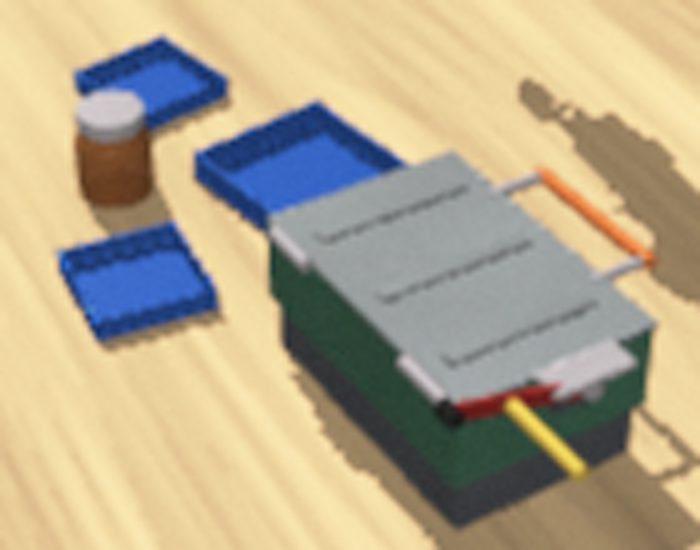

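Largest tray confirmed: (349,212), about 40 px a side against about 30 for the other two. Next I'll fit the poses from the labelled points.

```bash
cat > h.py <<'E'
import numpy as np
from scipy.optimize import least_squares
from scipy.spatial.transform import Rotation as Ro
def proj(c,X):
    X=np.atleast_2d(X)@c['R'].T+c['t']; return np.c_[c['fx']*X[:,0]/X[:,2]+c['cx'],c['fy']*X[:,1]/X[:,2]+c['cy']]
def raypl(c,uv,z):
    d=c['R'].T@np.array([(uv[0]-c['cx'])/c['fx'],(uv[1]-c['cy'])/c['fy'],1]); o=-c['R'].T@c['t']
    return o+d*(z-o[2])/d[2]
def crop(u,v,sx,sy,ox,oy): return np.array([(u+.5)/sx-.5+ox,(v+.5)/sy-.5+oy])
def b2w(p,P):
    P=np.atleast_2d(P); c,s=np.cos(p[2]),np.sin(p[2])
    return np.c_[p[0]+c*P[:,0]-s*P[:,1],p[1]+s*P[:,0]+c*P[:,1],P[:,2]]
E
python3 - <<'E'
from h import *
from rig import manip
ct=manip.calibration("top");cs=manip.calibration("scene")
T=lambda u,v:crop(u,v,6,5,175,140); S=lambda u,v:crop(u,v,5,5,170,140); D=lambda u,v:crop(u,v,5,5,300,135)
zt=.1265
pts=[([.085,.131,zt],T(245,200),S(450,403)),([.085,-.131,zt],T(732,158),S(272,212)),([-.089,-.131,zt],T(767,427),S(453,152)),([-.089,.131,zt],T(268,466),S(655,325)),
([-.13,.07,.124],T(397,527),S(650,260)),([-.13,-.07,.124],T(658,505),S(542,172))]
def model(p):
    P=[a for a,_,_ in pts]
    a=p[3]
    P=P+[[-.015+.124*np.cos(a),.148,.112+.124*np.sin(a)],[-.015+.075*np.cos(a),.231,.112+.075*np.sin(a)]]
    W=b2w(p,P); return np.r_[proj(ct,W)-np.array([b for _,b,_ in pts]+[T(202,162),T(55,253)]), proj(cs,W)-np.array([c for _,_,c in pts]+[S(448,410),S(582,470)])]
r=least_squares(lambda p:model(p).ravel(),[.6,.0,0,0],loss='soft_l1')
print(r.x,'\n',model(r.x).round(1))
p=r.x
for n,P in dict(handle=[-.13,0,.124],hinge=[.085,0,.124],sgrip=[-.015+.075*np.cos(p[3]),.205,.112+.075*np.sin(p[3])],shinge=[-.015,.148,.112]).items(): print(n,b2w(p,P).round(4))
tc=[raypl(ct,D(*q),.028) for q in [(127,308),(325,266),(374,460),(172,502)]]
print(np.round(tc,4),np.mean(tc,0))
print('jar',raypl(ct,D(367,150),.085),'oil',raypl(ct,(112,220),.17))
E
```

```text
[ 0.55274357 -0.01240752  0.07720444  0.27734002] 
 [[-0.4 -0.7]
 [ 0.1  0.2]
 [ 0.1  0.6]
 [-0.1  0.6]
 [-1.  -0.3]
 [ 0.2 -0. ]
 [ 0.1  0.2]
 [ 0.1 -0.2]
 [ 1.3  0.6]
 [-1.5  0.3]
 [-0.  -1. ]
 [ 0.6 -0.9]
 [-0.2  0.2]
 [-0.7 -0.3]
 [-0.  -0.3]
 [-0.5  0.2]]
handle [[ 0.4231 -0.0224  0.124 ]]
hinge [[ 0.6375 -0.0059  0.124 ]]
sgrip [[0.5939 0.1964 0.1325]]
shinge [[0.5264 0.134  0.112 ]]
[[ 0.5797 -0.2403  0.028 ]
 [ 0.6067 -0.3772  0.028 ]
 [ 0.4733 -0.4033  0.028 ]
 [ 0.447  -0.2656  0.028 ]] [ 0.52667904 -0.32160697  0.028     ]
jar [ 0.67496432 -0.39354257  0.085     ] oil [0.49725574 0.43175946 0.17      ]
```

```bash
cat >> h.py <<'E'
BIN=np.array([.55274,-.01241,.0772])
def pose():
    from rig import manip
    s=manip.get_state(); q=s['ee_rot']; R=Ro.from_quat([q[1],q[2],q[3],q[0]]).as_matrix()
    return s,R,s['position'],s['position']+R[:,0]*.155
def downR(psi): # tool x down, y horizontal at angle psi
    x=np.array([0,0,-1.]); y=np.array([np.cos(psi),np.sin(psi),0]); return np.c_[x,y,np.cross(x,y)]
def plan(target_g,Rt=None,n=1):
    s,R,p,g=pose()
    if Rt is None: Rt=R
    w=Ro.from_matrix(R.T@Rt).as_rotvec()*180/np.pi
    d=np.array(target_g)-g
    print('t',round(s['clock'],2),'g',g.round(4),'F',s['contact_force'].round(1),'w',round(s['width'],4),'q',s['qpos'].round(2))
    print(' turn',w.round(2),'dp(old axes,grasp)',(R.T@d*1e3).round(1),'dp(new axes, grasp)',(Rt.T@d*1e3).round(1),'dpTCP old',(R.T@(d+.155*(R[:,0]-Rt[:,0]))*1e3).round(1))
E
python3 - <<'E'
from h import *
s,R,p,g=pose(); print(R.round(3),g)
yaw=.0772
h=b2w(BIN,[-.13,0,.124])[0]
for k in (0,np.pi): plan(h+[0,0,.12],downR(yaw+k))
E
```

```text
[[-0.     0.398 -0.917]
 [ 0.001 -0.917 -0.398]
 [-1.    -0.001 -0.   ]] [ 0.22897316 -0.52704212  0.2490379 ]
t 0.15 g [ 0.229 -0.527  0.249] F [-0.4 -0.8 -0.6] w 0.0857 q [-1.28  0.28  1.51  0.    1.36 -0.12]
 turn [-7.095e+01 -6.000e-02  6.000e-02] dp(old axes,grasp) [   5.7 -385.5 -379.1] dp(new axes, grasp) [   5.   232.5 -488.1] dpTCP old [   5.7 -385.7 -379.1]
t 0.15 g [ 0.229 -0.527  0.249] F [-0.4 -0.8 -0.6] w 0.0857 q [-1.28  0.28  1.51  0.    1.36 -0.12]
 turn [1.0905e+02 7.0000e-02 7.0000e-02] dp(old axes,grasp) [   5.7 -385.5 -379.1] dp(new axes, grasp) [   5.  -232.5  488.1] dpTCP old [   5.7 -385.7 -379.1]
```

```bash
cat >> h.py <<'E'
def screw(target_g,Rt,n):
    s,R,p,g=pose(); w=Ro.from_matrix(R.T@Rt).as_rotvec()/n
    dR=Ro.from_rotvec(w).as_matrix(); A=sum(np.linalg.matrix_power(dR,i) for i in range(n))
    pt=np.array(target_g)-.155*Rt[:,0]
    dp=np.linalg.solve(R@A,pt-p)
    print('n',n,'dp mm/row',(dp*1e3).round(2),'turn/row deg',(w*180/np.pi).round(3),'F',s['contact_force'].round(1),'w',round(s['width'],4),'t',round(s['clock'],2))
E
python3 - <<'E'
from h import *
h=b2w(BIN,[-.13,0,.124])[0]
for n in (12,16): screw(h+[0,0,.08],downR(.0772),n)
E
```

```text
n 12 dp mm/row [  3.77 -10.79 -46.83] turn/row deg [-5.912e+00 -5.000e-03  5.000e-03] F [-0.4 -0.8 -0.6] w 0.0857 t 0.15
n 16 dp mm/row [  2.83  -7.64 -35.23] turn/row deg [-4.434e+00 -4.000e-03  4.000e-03] F [-0.4 -0.8 -0.6] w 0.0857 t 0.15
```

arm_command(targets=[{"dp": [0.003, -0.008, -0.035], "turn": [-4.4, 0, 0], "grip": -0.2}, {"dp": [0.003, -0.008, -0.035], "turn": [-4.4, 0, 0], "grip": -0.2}, {"dp": [0.003, -0.008, -0.035], "turn": [-4.4, 0, 0], "grip": -0.2}, {"dp": [0.003, -0.008, -0.035], "turn": [-4.4, 0, 0], "grip": -0.2}, {"dp": [0.003, -0.008, -0.035], "turn": [-4.4, 0, 0], "grip": -0.2}, {"dp": [0.003, -0.008, -0.035], "turn": [-4.4, 0, 0], "grip": -0.2}, {"dp": [0.003, -0.008, -0.035], "turn": [-4.4, 0, 0], "grip": -0.2}, {"dp": [0.003, -0.008, -0.035], "turn": [-4.4, 0, 0], "grip": -0.2}], grip_force=20)

```text
clock: 0.95
position: [0.4048, -0.304, 0.3803]
ee_rot: [0.347, 0.616, 0.347, -0.616]
contact_force: [0.3, -0.2, -0.2]
width: 0.0346
```

arm_command(targets=[{"dp": [0.003, -0.008, -0.035], "turn": [-4.4, 0, 0], "grip": -0.2}, {"dp": [0.003, -0.008, -0.035], "turn": [-4.4, 0, 0], "grip": -0.2}, {"dp": [0.003, -0.008, -0.035], "turn": [-4.4, 0, 0], "grip": -0.2}, {"dp": [0.003, -0.008, -0.035], "turn": [-4.4, 0, 0], "grip": -0.2}, {"dp": [0.003, -0.008, -0.035], "turn": [-4.4, 0, 0], "grip": -0.2}, {"dp": [0.003, -0.008, -0.035], "turn": [-4.4, 0, 0], "grip": -0.2}, {"dp": [0.003, -0.008, -0.035], "turn": [-4.4, 0, 0], "grip": -0.2}, {"dp": [0.003, -0.008, -0.035], "turn": [-4.4, 0, 0], "grip": -0.2}])

```text
clock: 1.75
position: [0.419, -0.0215, 0.3564]
ee_rot: [0.517, 0.482, 0.517, -0.482]
contact_force: [0.4, 0.8, -0.2]
width: 0.0344
```

Run:
```python
from h import *
from rig import manip
import cv2
h=b2w(BIN,[-.13,0,.124])[0]; print(h)
plan(h,downR(.0772))
c=manip.calibration('wrist'); im=manip.get_image('wrist'); cv2.imwrite('pics/w1.png',im[:,:,::-1])
print(proj(c,b2w(BIN,[[-.13,.07,.124],[-.13,-.07,.124],[-.13,0,.124]])))
```

```text
[ 0.4231272  -0.02243603  0.124     ]
t 1.75 g [ 0.419  -0.0215  0.2014] F [ 0.4  0.8 -0.2] w 0.0344 q [-0.22  0.08  1.89  0.    1.18 -0.29]
 turn [-0.37 -0.01 -0.01] dp(old axes,grasp) [77.4  4.1  1.2] dp(new axes, grasp) [77.4  4.1  1.3] dpTCP old [77.4  4.1  1.2]
[[265.51153993 110.11072345]
 [265.8749001  297.05120582]
 [265.71006337 212.24648334]]
```

View pics/w1.png

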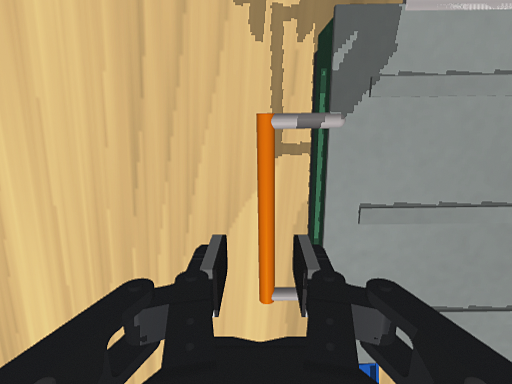

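The bar is between the jaws, from (265,114) to (267,302), within 4 px of the prediction. I'll descend and grip.

arm_command(targets=[{"dp": [0.02, 0.004, 0.001], "turn": [0, 0, 0], "grip": -0.2}, {"dp": [0.02, 0, 0], "turn": [0, 0, 0], "grip": -0.2}, {"dp": [0.02, 0, 0], "turn": [0, 0, 0], "grip": -0.2}, {"dp": [0.015, 0, 0], "turn": [0, 0, 0], "grip": -0.2}, {"dp": [0, 0, 0], "turn": [0, 0, 0], "grip": -0.2}, {"dp": [0, 0, 0], "turn": [0, 0, 0], "grip": -1}, {"dp": [0, 0, 0], "turn": [0, 0, 0], "grip": -1}, {"dp": [0, 0, 0], "turn": [0, 0, 0], "grip": -1}], grip_force=25)

```text
clock: 2.6
position: [0.4235, -0.0238, 0.2823]
ee_rot: [0.517, 0.483, 0.516, -0.483]
contact_force: [0.7, 0.6, -0.6]
width: 0.0112
```

```bash
cat >> h.py <<'E'
def arc(hx,hz,r,ths,sgn=-1,yaw=.0772):
    "rows along arc in bin xz plane; assumes y tool=bin x, x tool=down"
    th=np.array(ths); x=hx+sgn*r*np.cos(th); z=hz+r*np.sin(th)
    return np.c_[-np.diff(z),np.diff(x)]*1e3
E
python3 - <<'E'
from h import *
h=b2w(BIN,[-.13,0,.124])[0]
plan(h,downR(.0772))
t=np.linspace(0,1.72,25)
print(np.c_[t[1:],arc(.085,.124,.215,t)].round(1))
E
```

```text
t 2.6 g [ 0.4237 -0.0239  0.1273] F [ 0.7  0.6 -0.6] w 0.0112 q [-0.22  0.16  2.   -0.    0.98 -0.29]
 turn [-0.53  0.04 -0.07] dp(old axes,grasp) [ 3.3 -0.4 -1.5] dp(new axes, grasp) [ 3.3 -0.4 -1.5] dpTCP old [ 3.3 -0.2 -1.4]
[[  0.1 -15.4   0.6]
 [  0.1 -15.3   1.7]
 [  0.2 -15.2   2.7]
 [  0.3 -14.9   3.8]
 [  0.4 -14.6   4.9]
 [  0.4 -14.2   5.9]
 [  0.5 -13.8   6.9]
 [  0.6 -13.2   7.9]
 [  0.6 -12.6   8.8]
 [  0.7 -12.    9.7]
 [  0.8 -11.2  10.5]
 [  0.9 -10.5  11.3]
 [  0.9  -9.6  12. ]
 [  1.   -8.7  12.7]
 [  1.1  -7.8  13.3]
 [  1.1  -6.8  13.8]
 [  1.2  -5.8  14.3]
 [  1.3  -4.8  14.6]
 [  1.4  -3.7  14.9]
 [  1.4  -2.7  15.2]
 [  1.5  -1.6  15.3]
 [  1.6  -0.5  15.4]
 [  1.6   0.6  15.4]
 [  1.7   1.7  15.3]]
```

arm_command(targets=[{"dp": [-0.0154, 0.0006, 0], "turn": [0, 0, 0], "grip": -1}, {"dp": [-0.0153, 0.0017, 0], "turn": [0, 0, 0], "grip": -1}, {"dp": [-0.0152, 0.0027, 0], "turn": [0, 0, 0], "grip": -1}, {"dp": [-0.0149, 0.0038, 0], "turn": [0, 0, 0], "grip": -1}, {"dp": [-0.0146, 0.0049, 0], "turn": [0, 0, 0], "grip": -1}, {"dp": [-0.0142, 0.0059, 0], "turn": [0, 0, 0], "grip": -1}, {"dp": [-0.0138, 0.0069, 0], "turn": [0, 0, 0], "grip": -1}, {"dp": [-0.0132, 0.0079, 0], "turn": [0, 0, 0], "grip": -1}])

```text
clock: 3.4
position: [0.4564, -0.0212, 0.3988]
ee_rot: [0.516, 0.482, 0.518, -0.484]
contact_force: [-1.7, 0.3, -2.3]
width: 0.0108
```

Run:
```python
from h import *
from rig import manip
import cv2
th=.573
plan(b2w(BIN,[.085-.215*np.cos(th),0,.124+.215*np.sin(th)])[0],downR(.0772))
cv2.imwrite('pics/s2.png',manip.get_image('scene')[:,:,::-1])
```

```text
t 3.4 g [ 0.4559 -0.0212  0.2438] F [-1.7  0.3 -2.3] w 0.0108 q [-0.2   0.1   1.75 -0.    1.3  -0.27]
 turn [-0.52 -0.01  0.2 ] dp(old axes,grasp) [ 3.2  1.6 -1.3] dp(new axes, grasp) [ 3.2  1.6 -1.3] dpTCP old [ 3.2  1.  -1.3]
```

View pics/s2.png

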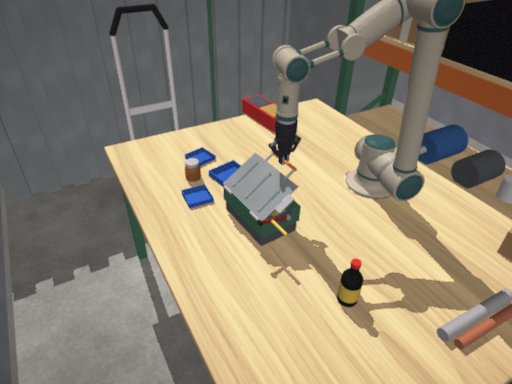

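The lid is lifting with the bar held at about (287,163), and forces are small. I'll continue the arc.

arm_command(targets=[{"dp": [-0.0126, 0.0088, 0], "turn": [0, 0, 0], "grip": -1}, {"dp": [-0.012, 0.0097, 0], "turn": [0, 0, 0], "grip": -1}, {"dp": [-0.0112, 0.0105, 0], "turn": [0, 0, 0], "grip": -1}, {"dp": [-0.0105, 0.0113, 0], "turn": [0, 0, 0], "grip": -1}, {"dp": [-0.0096, 0.012, 0], "turn": [0, 0, 0], "grip": -1}, {"dp": [-0.0087, 0.0127, 0], "turn": [0, 0, 0], "grip": -1}, {"dp": [-0.0078, 0.0133, 0], "turn": [0, 0, 0], "grip": -1}, {"dp": [-0.0068, 0.0138, 0], "turn": [0, 0, 0], "grip": -1}])

```text
clock: 4.25
position: [0.5475, -0.0141, 0.4803]
ee_rot: [0.516, 0.482, 0.518, -0.483]
contact_force: [-4.9, 3.5, 6.4]
width: 0.0108
```

Run:
```python
from h import *
th=1.147
plan(b2w(BIN,[.085-.215*np.cos(th),0,.124+.215*np.sin(th)])[0],downR(.0772))
```

```text
t 4.25 g [ 0.547  -0.0138  0.3253] F [-4.9  3.5  6.4] w 0.0108 q [-0.15  0.2   1.42  0.    1.52 -0.22]
 turn [-0.5  -0.13  0.15] dp(old axes,grasp) [ 5.3  2.4 -0.9] dp(new axes, grasp) [ 5.4  2.4 -0.9] dpTCP old [ 5.3  2.  -1.2]
```

arm_command(targets=[{"dp": [-0.0048, 0.015, 0], "turn": [0, 0, 0], "grip": -1}, {"dp": [-0.0038, 0.015, 0], "turn": [0, 0, 0], "grip": -1}, {"dp": [-0.0027, 0.0152, 0], "turn": [0, 0, 0], "grip": -1}, {"dp": [-0.002, 0.0152, 0], "turn": [0, 0, 0], "grip": -1}, {"dp": [-0.001, 0.0153, 0], "turn": [0, 0, 0], "grip": -1}, {"dp": [-0.0005, 0.0154, 0], "turn": [0, 0, 0], "grip": -1}])

```text
clock: 4.85
position: [0.6403, -0.0067, 0.4979]
ee_rot: [0.518, 0.486, 0.516, -0.479]
contact_force: [-0.2, 6.7, 9.6]
width: 0.0109
```

Run:
```python
from h import *
for th in (1.577,1.70):
  plan(b2w(BIN,[.085-.215*np.cos(th),0,.124+.215*np.sin(th)])[0],downR(.0772))
```

```text
t 4.85 g [ 0.6418 -0.0059  0.3429] F [-0.2  6.7  9.6] w 0.0109 q [-0.12  0.34  1.18  0.01  1.61 -0.19]
 turn [-0.42 -0.23 -0.56] dp(old axes,grasp) [ 3.9 -3.  -0.4] dp(new axes, grasp) [ 3.9 -2.9 -0.4] dpTCP old [ 3.9 -1.5 -1. ]
t 4.85 g [ 0.6418 -0.0059  0.3429] F [-0.2  6.7  9.6] w 0.0109 q [-0.12  0.34  1.18  0.01  1.61 -0.19]
 turn [-0.42 -0.23 -0.56] dp(old axes,grasp) [ 5.9 23.4 -0.6] dp(new axes, grasp) [ 5.7 23.4 -0.4] dpTCP old [ 5.9 24.9 -1.2]
```

arm_command(targets=[{"dp": [0, 0.01, 0], "turn": [0, 0, 0], "grip": -1}, {"dp": [0, 0.008, 0], "turn": [0, 0, 0], "grip": -1}, {"dp": [0.001, 0.004, 0], "turn": [0, 0, 0], "grip": -1}, {"dp": [0, 0, 0], "turn": [0, 0, 0], "grip": -1}])

```text
clock: 5.25
position: [0.6631, -0.0049, 0.4955]
ee_rot: [0.519, 0.486, 0.516, -0.478]
contact_force: [0.8, 7.2, 11.1]
width: 0.0109
```

Run:
```python
from h import *
from rig import manip
import cv2
for th in (1.70,):
  plan(b2w(BIN,[.085-.215*np.cos(th),0,.124+.215*np.sin(th)])[0],downR(.0772))
cv2.imwrite('pics/s3.png',cv2.resize(manip.get_image('scene')[80:280,150:350,::-1],None,fx=3,fy=3))
```

```text
t 5.25 g [ 0.6647 -0.004   0.3405] F [ 0.8  7.2 11.1] w 0.0109 q [-0.11  0.38  1.13  0.01  1.62 -0.18]
 turn [-0.39 -0.28 -0.6 ] dp(old axes,grasp) [ 3.3  0.4 -0.3] dp(new axes, grasp) [ 3.3  0.4 -0.3] dpTCP old [ 3.3  2.  -1. ]
```

View pics/s3.png

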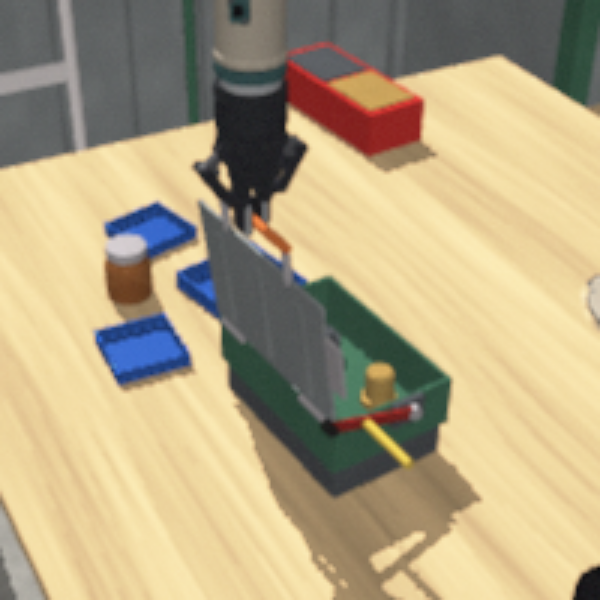

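arm_command(targets=[{"dp": [0, 0.002, 0], "turn": [0, 0, 0], "grip": -0.2}, {"dp": [0, 0, 0], "turn": [0, 0, 0], "grip": -0.2}, {"dp": [0, 0, 0], "turn": [0, 0, 0], "grip": -0.2}, {"dp": [-0.01, 0, 0], "turn": [0, 0, 0], "grip": -0.2}, {"dp": [-0.02, 0, 0], "turn": [0, 0, 0], "grip": -0.2}, {"dp": [-0.02, 0, 0], "turn": [0, 0, 0], "grip": -0.2}])

```text
clock: 5.9
position: [0.6643, -0.0076, 0.5419]
ee_rot: [0.516, 0.483, 0.517, -0.483]
contact_force: [0.0, -0.4, -0.1]
width: 0.0341
```

Run:
```python
from h import *
from rig import manip
import cv2
th=1.72
plan(b2w(BIN,[.085-.215*np.cos(th),0,.124+.215*np.sin(th)])[0],downR(.0772))
cv2.imwrite('pics/s4.png',cv2.resize(manip.get_image('scene')[80:280,150:350,::-1],None,fx=3,fy=3))
cv2.imwrite('pics/t4.png',cv2.resize(manip.get_image('top')[100:260,170:390,::-1],None,fx=3.5,fy=3.5))
c=manip.calibration('wrist');cv2.imwrite('pics/w4.png',manip.get_image('wrist')[:,:,::-1])
print(proj(c,b2w(BIN,[[.085-.215*np.cos(th),y,.124+.215*np.sin(th)] for y in (-.07,0,.07)])))
```

```text
t 5.9 g [ 0.6641 -0.0076  0.3869] F [ 0.  -0.4 -0.1] w 0.0341 q [-0.12  0.38  1.02 -0.    1.74 -0.18]
 turn [-0.57  0.    0.06] dp(old axes,grasp) [50.2  5.6 -3.9] dp(new axes, grasp) [50.2  5.6 -3.8] dpTCP old [50.2  5.4 -3.9]
[[266.82692846 311.5131079 ]
 [266.36330763 217.28513678]
 [265.79050866 100.8674072 ]]
```

View pics/s4.png

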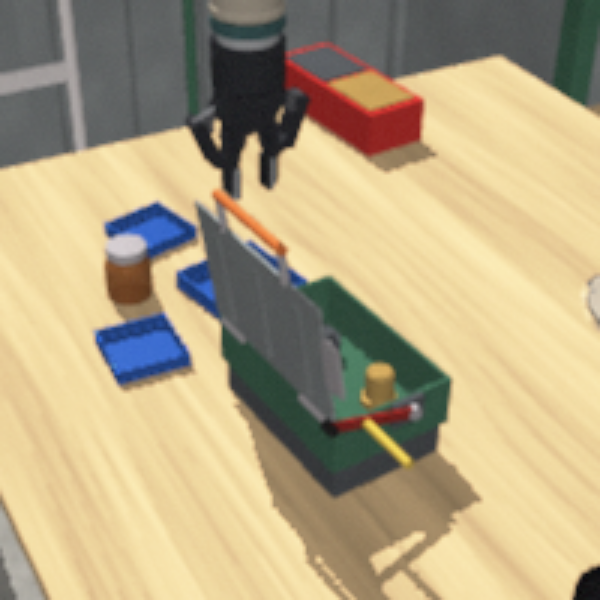

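View pics/t4.png

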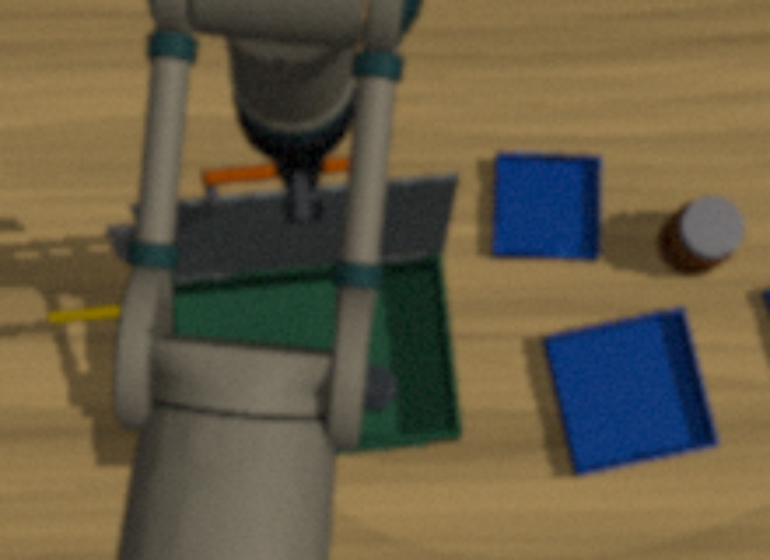

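View pics/w4.png

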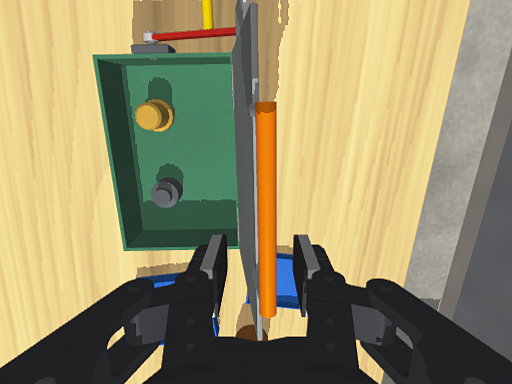

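The lid is leaning on its stop, with the bar at (266,103)–(268,315) as predicted for 1.72. The brass is at about (153,115) and the plug at (165,193). Now to the stay.

Run:
```python
from h import *
a=.277
plan(b2w(BIN,[-.015+.075*np.cos(a),.212,.112+.075*np.sin(a)])[0],downR(.0772))
```

```text
t 6.05 g [ 0.6648 -0.0076  0.3879] F [ 0.1 -0.  -1. ] w 0.0342 q [-0.12  0.38  1.02 -0.    1.74 -0.18]
 turn [-0.56  0.05 -0.19] dp(old axes,grasp) [ 255.1  -57.9 -215.5] dp(new axes, grasp) [ 255.4  -55.  -215.8] dpTCP old [ 255.1  -57.4 -215.4]
```

arm_command(targets=[{"dp": [0, 0, -0.036], "turn": [-0.5, 0, 0], "grip": 0.1}, {"dp": [0, -0.008, -0.036], "turn": [0, 0, 0], "grip": 0.1}, {"dp": [0, -0.01, -0.036], "turn": [0, 0, 0], "grip": 0.1}, {"dp": [0, -0.01, -0.036], "turn": [0, 0, 0], "grip": 0.1}, {"dp": [0, -0.01, -0.036], "turn": [0, 0, 0], "grip": 0.1}, {"dp": [0, -0.01, -0.036], "turn": [0, 0, 0], "grip": 0.1}, {"dp": [0.03, -0.008, 0], "turn": [0, 0, 0], "grip": 0.1}, {"dp": [0.04, 0, 0], "turn": [0, 0, 0], "grip": 0.1}])

```text
clock: 6.85
position: [0.591, 0.2052, 0.4718]
ee_rot: [0.52, 0.481, 0.519, -0.479]
contact_force: [0.5, -0.3, -0.1]
width: 0.0472
```

arm_command(targets=[{"dp": [0.04, 0, 0], "turn": [0, 0, 0], "grip": 0.1}, {"dp": [0.04, 0, 0], "turn": [0, 0, 0], "grip": 0.1}, {"dp": [0.025, 0, 0], "turn": [0, 0, 0], "grip": 0.1}, {"dp": [0, 0, 0], "turn": [0, 0, 0], "grip": 0.1}])

```text
clock: 7.25
position: [0.5905, 0.2033, 0.3607]
ee_rot: [0.516, 0.477, 0.521, -0.484]
contact_force: [-0.8, 0.1, 0.0]
width: 0.0472
```

Run:
```python
from h import *
from rig import manip
import cv2
a=.277
plan(b2w(BIN,[-.015+.075*np.cos(a),.212,.112+.075*np.sin(a)])[0],downR(.0772))
c=manip.calibration('wrist');cv2.imwrite('pics/w5.png',manip.get_image('wrist')[:,:,::-1])
print(proj(c,b2w(BIN,[[-.015+.075*np.cos(a),y,.112+.075*np.sin(a)] for y in (.151,.212,.231)])))
```

```text
t 7.25 g [0.5887 0.2029 0.2057] F [-0.8  0.1  0. ] w 0.0472 q [ 0.22  0.38  1.46 -0.    1.31  0.14]
 turn [-0.05  0.1   0.65] dp(old axes,grasp) [73.1  5.5 -0.2] dp(new axes, grasp) [73.2  4.6 -0.1] dpTCP old [73.2  3.7  0. ]
[[267.39141393 288.46761266]
 [267.85975264 212.34741955]
 [268.02194351 185.98615561]]
```

View pics/w5.png

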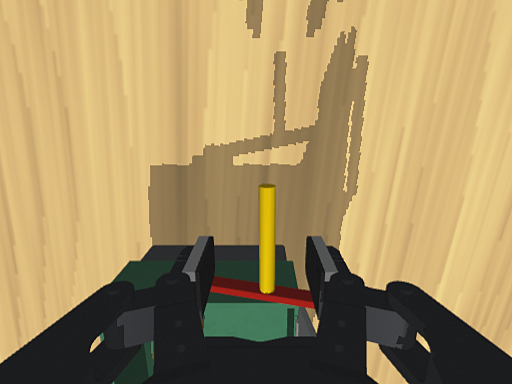

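The yellow bar runs from (267,185) to (268,292), as predicted. I'll descend and grip it.

arm_command(targets=[{"dp": [0.025, 0.004, 0], "turn": [0, 0, 0.6], "grip": 0.1}, {"dp": [0.025, 0, 0], "turn": [0, 0, 0], "grip": 0.1}, {"dp": [0.021, 0, 0], "turn": [0, 0, 0], "grip": 0.1}, {"dp": [0, 0, 0], "turn": [0, 0, 0], "grip": 0.1}, {"dp": [0, 0, 0], "turn": [0, 0, 0], "grip": -1}, {"dp": [0, 0, 0], "turn": [0, 0, 0], "grip": -1}, {"dp": [0, 0, 0], "turn": [0, 0, 0], "grip": -1}, {"dp": [0, 0, 0], "turn": [0, 0, 0], "grip": -1}], grip_force=20)

```text
clock: 8.1
position: [0.5936, 0.204, 0.2952]
ee_rot: [0.519, 0.481, 0.519, -0.48]
contact_force: [-8.6, -1.2, -1.5]
width: 0.0106
```

Run:
```python
from h import *
for a in (.277,1.02):
  plan(b2w(BIN,[-.015+.075*np.cos(a),.212,.112+.075*np.sin(a)])[0],downR(.0772))
t=np.linspace(.277,1.02,9)
print(np.c_[t[1:],arc(-.015,.112,.075,t,1)].round(1))
```

```text
t 8.1 g [0.5938 0.204  0.1402] F [-8.6 -1.2 -1.5] w 0.0106 q [ 0.22  0.43  1.55 -0.    1.16  0.14]
 turn [-0.03  0.02 -0.04] dp(old axes,grasp) [ 7.7 -0.5  0.6] dp(new axes, grasp) [ 7.7 -0.4  0.6] dpTCP old [ 7.7 -0.3  0.6]
t 8.1 g [0.5938 0.204  0.1402] F [-8.6 -1.2 -1.5] w 0.0106 q [ 0.22  0.43  1.55 -0.    1.16  0.14]
 turn [-0.03  0.02 -0.04] dp(old axes,grasp) [-35.7 -33.3   0.6] dp(new axes, grasp) [-35.7 -33.3   0.6] dpTCP old [-35.7 -33.2   0.7]
[[ 0.4 -6.6 -2.2]
 [ 0.5 -6.4 -2.8]
 [ 0.6 -6.1 -3.4]
 [ 0.6 -5.7 -3.9]
 [ 0.7 -5.3 -4.5]
 [ 0.8 -4.9 -4.9]
 [ 0.9 -4.4 -5.4]
 [ 1.  -3.9 -5.8]]
```

arm_command(targets=[{"dp": [-0.003, -0.002, 0], "turn": [0, 0, 0], "grip": -1}, {"dp": [-0.005, -0.0028, 0], "turn": [0, 0, 0], "grip": -1}, {"dp": [-0.006, -0.0034, 0], "turn": [0, 0, 0], "grip": -1}, {"dp": [-0.0057, -0.0039, 0], "turn": [0, 0, 0], "grip": -1}, {"dp": [-0.0053, -0.0045, 0], "turn": [0, 0, 0], "grip": -1}, {"dp": [-0.0049, -0.0049, 0], "turn": [0, 0, 0], "grip": -1}])

```text
clock: 8.7
position: [0.577, 0.2027, 0.3259]
ee_rot: [0.523, 0.486, 0.514, -0.475]
contact_force: [4.6, 0.9, -0.4]
width: 0.011
```

Run:
```python
from h import *
for a in (.834,1.02):
  plan(b2w(BIN,[-.015+.075*np.cos(a),.212,.112+.075*np.sin(a)])[0],downR(.0772))
```

```text
t 8.7 g [0.58  0.203 0.171] F [ 4.6  0.9 -0.4] w 0.011 q [ 0.22  0.38  1.56 -0.    1.19  0.15]
 turn [-0.05 -0.04 -1.11] dp(old axes,grasp) [ 3.2 -8.5  0.7] dp(new axes, grasp) [ 3.4 -8.4  0.7] dpTCP old [ 3.3 -5.5  0.6]
t 8.7 g [0.58  0.203 0.171] F [ 4.6  0.9 -0.4] w 0.011 q [ 0.22  0.38  1.56 -0.    1.19  0.15]
 turn [-0.05 -0.04 -1.11] dp(old axes,grasp) [ -5.3 -19.5   0.7] dp(new axes, grasp) [ -5.  -19.6   0.7] dpTCP old [ -5.3 -16.5   0.6]
```

arm_command(targets=[{"dp": [0, 0, 0], "turn": [0, 0, 0], "grip": -1}, {"dp": [0, 0, 0], "turn": [0, 0, 0], "grip": -1}])

```text
clock: 8.9
position: [0.5765, 0.2027, 0.327]
ee_rot: [0.523, 0.485, 0.515, -0.476]
contact_force: [3.9, -0.6, 2.1]
width: 0.0107
```

Run:
```python
from h import *
from rig import manip
import cv2
for a in (.834,1.02):
  plan(b2w(BIN,[-.015+.075*np.cos(a),.212,.112+.075*np.sin(a)])[0],downR(.0772))
cv2.imwrite('pics/s6.png',cv2.resize(manip.get_image('scene')[100:260,170:360,::-1],None,fx=3.5,fy=3.5))
```

```text
t 8.9 g [0.5793 0.203  0.172 ] F [ 3.9 -0.6  2.1] w 0.0107 q [ 0.22  0.38  1.55 -0.    1.19  0.15]
 turn [-0.05 -0.04 -1.01] dp(old axes,grasp) [ 4.3 -7.7  0.7] dp(new axes, grasp) [ 4.5 -7.7  0.7] dpTCP old [ 4.4 -5.   0.6]
t 8.9 g [0.5793 0.203  0.172 ] F [ 3.9 -0.6  2.1] w 0.0107 q [ 0.22  0.38  1.55 -0.    1.19  0.15]
 turn [-0.05 -0.04 -1.01] dp(old axes,grasp) [ -4.2 -18.7   0.7] dp(new axes, grasp) [ -3.9 -18.8   0.7] dpTCP old [ -4.2 -16.    0.6]
```

View pics/s6.png

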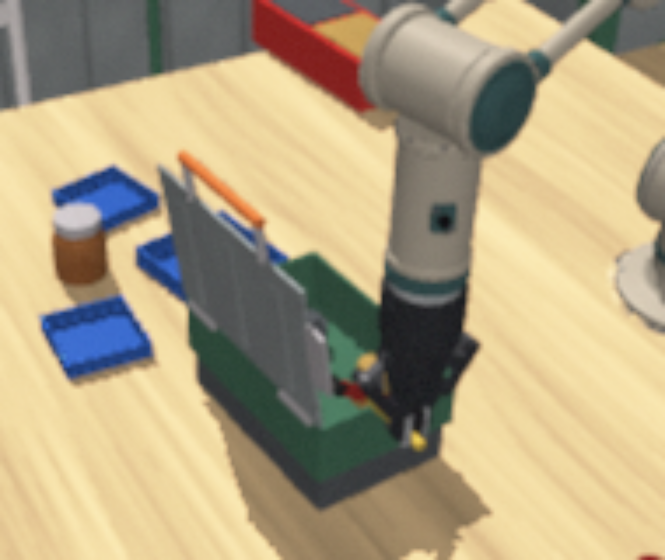

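The bar has slipped towards the fingertips. The stay holds its position, so I'll open, go deeper and regrip.

arm_command(targets=[{"dp": [0, 0, 0], "turn": [0, 0, 0], "grip": 0.1}, {"dp": [0, 0, 0], "turn": [0, 0, 0], "grip": 0.1}, {"dp": [0, 0, 0], "turn": [0, 0, 0], "grip": 0.1}])

```text
clock: 9.25
position: [0.5743, 0.2024, 0.3243]
ee_rot: [0.521, 0.482, 0.517, -0.479]
contact_force: [0.0, -0.2, -0.3]
width: 0.0472
```

Run:
```python
from h import *
from rig import manip
import cv2
for a in (.687,.75):
  plan(b2w(BIN,[-.015+.075*np.cos(a),.212,.112+.075*np.sin(a)])[0],downR(.0772))
c=manip.calibration('wrist');cv2.imwrite('pics/w6.png',manip.get_image('wrist')[:,:,::-1])
for a in (.6,.687,.75): print(proj(c,b2w(BIN,[[-.015+.075*np.cos(a),y,.112+.075*np.sin(a)] for y in (.151,.231)])))
```

```text
t 9.25 g [0.5756 0.2024 0.1693] F [ 0.  -0.2 -0.3] w 0.0472 q [ 0.23  0.38  1.56 -0.    1.2   0.15]
 turn [-0.05  0.02 -0.45] dp(old axes,grasp) [9.8 3.6 0.4] dp(new axes, grasp) [9.8 3.7 0.4] dpTCP old [9.8 4.8 0.5]
t 9.25 g [0.5756 0.2024 0.1693] F [ 0.  -0.2 -0.3] w 0.0472 q [ 0.23  0.38  1.56 -0.    1.2   0.15]
 turn [-0.05  0.02 -0.45] dp(old axes,grasp) [6.2 0.5 0.4] dp(new axes, grasp) [6.2 0.6 0.4] dpTCP old [6.2 1.7 0.5]
[[273.38257155 348.94692392]
 [275.16715046 217.30337656]]
[[266.79313494 356.31615779]
 [267.59748987 221.2279261 ]]
[[261.25234863 361.60543015]
 [261.178143   224.0683613 ]]
```

View pics/w6.png

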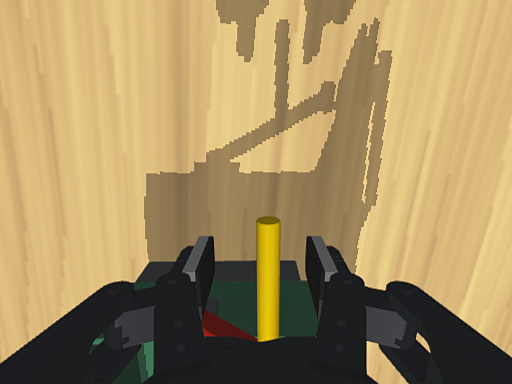

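arm_command(targets=[{"dp": [0.008, 0.004, 0], "turn": [0, 0, 0], "grip": 0.1}, {"dp": [0.006, 0, 0], "turn": [0, 0, 0], "grip": -0.4}, {"dp": [0, 0, 0], "turn": [0, 0, 0], "grip": -1}, {"dp": [0, 0, 0], "turn": [0, 0, 0], "grip": -1}, {"dp": [0, 0, 0], "turn": [0, 0, 0], "grip": -1}], grip_force=25)

```text
clock: 9.8
position: [0.5784, 0.2027, 0.3102]
ee_rot: [0.521, 0.482, 0.517, -0.479]
contact_force: [-1.4, -1.2, -2.6]
width: 0.011
```

Run:
```python
from h import *
for a in (.68,1.02):
  plan(b2w(BIN,[-.015+.075*np.cos(a),.212,.112+.075*np.sin(a)])[0],downR(.0772))
t=np.linspace(.68,1.02,5)
print(np.c_[t[1:],arc(-.015,.112,.075,t,1)].round(1))
```

```text
t 9.8 g [0.5796 0.2027 0.1552] F [-1.4 -1.2 -2.6] w 0.011 q [ 0.22  0.39  1.57 -0.    1.17  0.15]
 turn [-0.03  0.03 -0.43] dp(old axes,grasp) [-3.9 -0.   0.4] dp(new axes, grasp) [-3.9 -0.1  0.4] dpTCP old [-3.9  1.1  0.5]
t 9.8 g [0.5796 0.2027 0.1552] F [-1.4 -1.2 -2.6] w 0.011 q [ 0.22  0.39  1.57 -0.    1.17  0.15]
 turn [-0.03  0.03 -0.43] dp(old axes,grasp) [-20.8 -19.    0.5] dp(new axes, grasp) [-20.7 -19.1   0.4] dpTCP old [-20.8 -17.8   0.5]
[[ 0.8 -4.8 -4.2]
 [ 0.8 -4.4 -4.6]
 [ 0.9 -4.  -5. ]
 [ 1.  -3.6 -5.3]]
```

arm_command(targets=[{"dp": [-0.0048, -0.0042, 0], "turn": [0, 0, 0], "grip": -1}, {"dp": [-0.0044, -0.0046, 0], "turn": [0, 0, 0], "grip": -1}, {"dp": [-0.004, -0.005, 0], "turn": [0, 0, 0], "grip": -1}, {"dp": [-0.0036, -0.0053, 0], "turn": [0, 0, 0], "grip": -1}, {"dp": [-0.002, -0.004, 0], "turn": [0, 0, 0], "grip": -1}, {"dp": [0, 0, 0], "turn": [0, 0, 0], "grip": -1}, {"dp": [0, 0, 0], "turn": [0, 0, 0], "grip": -1}])

```text
clock: 10.5
position: [0.5569, 0.201, 0.3303]
ee_rot: [0.522, 0.484, 0.515, -0.477]
contact_force: [5.1, -1.0, -5.0]
width: 0.011
```

Run:
```python
from h import *
for a in (1.02,):
  plan(b2w(BIN,[-.015+.075*np.cos(a),.212,.112+.075*np.sin(a)])[0],downR(.0772))
```

```text
t 10.5 g [0.5593 0.2011 0.1753] F [ 5.1 -1.  -5. ] w 0.011 q [ 0.23  0.35  1.59 -0.    1.19  0.15]
 turn [-0.04  0.01 -0.88] dp(old axes,grasp) [-0.6  1.2  0.4] dp(new axes, grasp) [-0.6  1.2  0.4] dpTCP old [-0.5  3.6  0.4]
```

arm_command(targets=[{"dp": [-0.003, -0.005, 0], "turn": [0, 0, 0], "grip": -1}, {"dp": [-0.001, -0.002, 0], "turn": [0, 0, 0], "grip": -1}, {"dp": [0, 0, 0], "turn": [0, 0, 0], "grip": -1}])

```text
clock: 10.8
position: [0.5543, 0.2008, 0.3326]
ee_rot: [0.525, 0.488, 0.512, -0.473]
contact_force: [20.0, 1.1, -19.6]
width: 0.0113
```

Run:
```python
from h import *
for a in (1.02,):
  plan(b2w(BIN,[-.015+.075*np.cos(a),.212,.112+.075*np.sin(a)])[0],downR(.0772))
```

```text
t 10.8 g [0.5584 0.2011 0.1777] F [ 20.    1.1 -19.6] w 0.0113 q [ 0.23  0.34  1.6  -0.    1.18  0.16]
 turn [-0.05 -0.02 -1.55] dp(old axes,grasp) [1.8 2.  0.5] dp(new axes, grasp) [1.8 2.1 0.5] dpTCP old [1.9 6.3 0.4]
```

The reaction rose to 20 N without further motion, so the stay is at its stop. I'll release and rise.

arm_command(targets=[{"dp": [0.003, 0.004, 0], "turn": [0, 0, 0], "grip": -1}, {"dp": [0, 0.002, 0], "turn": [0, 0, 0], "grip": 0.2}, {"dp": [0, 0, 0], "turn": [0, 0, 0], "grip": 0.2}, {"dp": [0, 0, 0], "turn": [0, 0, 0], "grip": 0.2}, {"dp": [-0.025, 0, 0], "turn": [0, 0, 0], "grip": 0.2}, {"dp": [-0.04, 0, 0], "turn": [0, 0, 0], "grip": 0.1}, {"dp": [-0.04, 0, 0], "turn": [0, 0, 0], "grip": 0}])

```text
clock: 11.5
position: [0.5528, 0.2009, 0.4363]
ee_rot: [0.521, 0.482, 0.517, -0.478]
contact_force: [0.5, 0.1, 0.4]
width: 0.043
```

Run:
```python
from h import *
from rig import manip
import cv2
th=1.72
plan(b2w(BIN,[.085-.215*np.cos(th),0,.124+.215*np.sin(th)+.055])[0],downR(.0772))
cv2.imwrite('pics/s7.png',cv2.resize(manip.get_image('scene')[100:260,170:360,::-1],None,fx=4,fy=3.75))
c=manip.calibration('wrist');cv2.imwrite('pics/w7.png',manip.get_image('wrist')[:,:,::-1])
for a in (.9,1.02): print(proj(c,b2w(BIN,[[-.015+.075*np.cos(a),y,.112+.075*np.sin(a)] for y in (.151,.231)])))
```

```text
t 11.5 g [0.554  0.201  0.2813] F [0.5 0.1 0.4] w 0.043 q [ 0.23  0.28  1.42 -0.    1.43  0.15]
 turn [-0.03  0.01 -0.45] dp(old axes,grasp) [-109.5  100.2  212.6] dp(new axes, grasp) [-110.3   99.2  212.7] dpTCP old [-109.5  101.4  212.6]
[[268.66496405 260.71810153]
 [269.33024216 173.8465988 ]]
[[260.64012913 263.68752057]
 [260.57677993 175.27133561]]
```

View pics/s7.png

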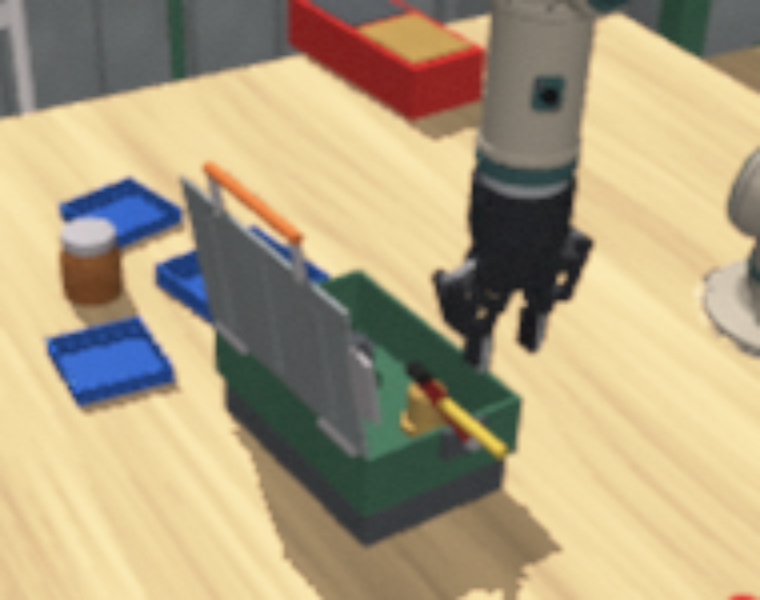

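View pics/w7.png

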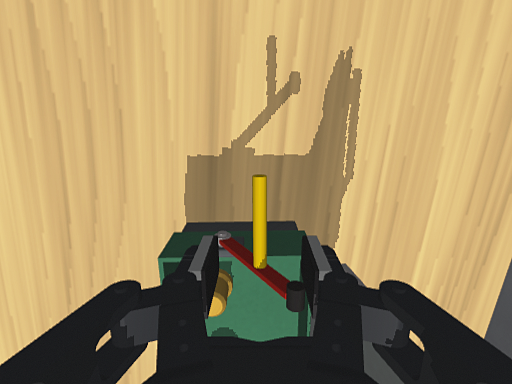

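The stay is at 1.02: the bar at (260,176)–(261,266) matches the prediction. Back to the lid handle.

arm_command(targets=[{"dp": [-0.04, 0, 0], "turn": [0, 0, -0.4], "grip": -0.2}, {"dp": [-0.04, 0.01, 0.03], "turn": [0, 0, 0], "grip": -0.2}, {"dp": [-0.03, 0.015, 0.035], "turn": [0, 0, 0], "grip": -0.2}, {"dp": [0, 0.02, 0.035], "turn": [0, 0, 0], "grip": -0.2}, {"dp": [0, 0.02, 0.035], "turn": [0, 0, 0], "grip": -0.2}, {"dp": [0, 0.02, 0.035], "turn": [0, 0, 0], "grip": -0.2}, {"dp": [0, 0.015, 0.03], "turn": [0, 0, 0], "grip": -0.2}, {"dp": [0, 0, 0.012], "turn": [0, 0, 0], "grip": -0.2}])

```text
clock: 12.4
position: [0.6703, -0.0051, 0.5431]
ee_rot: [0.519, 0.481, 0.518, -0.481]
contact_force: [0.4, -0.5, -0.9]
width: 0.0339
```

Run:
```python
from h import *
from rig import manip
import cv2
th=1.72
plan(b2w(BIN,[.085-.215*np.cos(th),0,.124+.215*np.sin(th)])[0],downR(.0772))
c=manip.calibration('wrist');cv2.imwrite('pics/w8.png',manip.get_image('wrist')[:,:,::-1])
print(proj(c,b2w(BIN,[[.085-.215*np.cos(th),y,.124+.215*np.sin(th)] for y in (-.07,0,.07)])))
```

```text
t 12.4 g [ 0.6705 -0.0052  0.3881] F [ 0.4 -0.5 -0.9] w 0.0339 q [-0.11  0.39  1.   -0.    1.75 -0.18]
 turn [-0.2   0.03 -0.07] dp(old axes,grasp) [51.5 -1.1 -1.9] dp(new axes, grasp) [51.5 -1.  -1.8] dpTCP old [51.5 -0.9 -1.8]
[[258.97771232 315.96381811]
 [258.38709687 221.61118888]
 [257.65697208 104.97151403]]
```

View pics/w8.png

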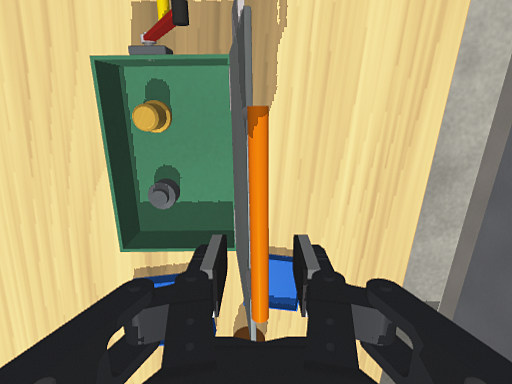

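The bar is at x≈259 between the pads at about (218,·) and (300,·). I'll descend and grip.

arm_command(targets=[{"dp": [0.02, -0.001, 0], "turn": [0, 0, 0], "grip": -0.2}, {"dp": [0.02, 0, 0], "turn": [0, 0, 0], "grip": -0.2}, {"dp": [0.015, 0, 0], "turn": [0, 0, 0], "grip": -0.2}, {"dp": [0, 0, 0], "turn": [0, 0, 0], "grip": -0.2}, {"dp": [0, 0, 0], "turn": [0, 0, 0], "grip": -1}, {"dp": [0, 0, 0], "turn": [0, 0, 0], "grip": -1}, {"dp": [0, 0, 0], "turn": [0, 0, 0], "grip": -1}], grip_force=40)

```text
clock: 13.15
position: [0.6679, -0.0017, 0.4914]
ee_rot: [0.52, 0.482, 0.518, -0.479]
contact_force: [-1.0, 0.9, 2.3]
width: 0.0102
```

Run:
```python
from h import *
for th in (1.72,1.31):
  plan(b2w(BIN,[.085-.215*np.cos(th),0,.124+.215*np.sin(th)])[0],downR(.0772))
t=np.linspace(1.72,1.28,12)
print(np.c_[t[1:],arc(.085,.124,.215,t)].round(2))
```

```text
t 13.15 g [ 0.6687 -0.0015  0.3364] F [-1.   0.9  2.3] w 0.0102 q [-0.11  0.39  1.12  0.    1.62 -0.18]
 turn [-0.   -0.04 -0.32] dp(old axes,grasp) [-0.2  0.5  1.9] dp(new axes, grasp) [-0.2  0.5  1.9] dpTCP old [-0.2  1.4  1.8]
t 13.15 g [ 0.6687 -0.0015  0.3364] F [-1.   0.9  2.3] w 0.0102 q [-0.11  0.39  1.12  0.    1.62 -0.18]
 turn [-0.   -0.04 -0.32] dp(old axes,grasp) [  4.2 -86.9   1.9] dp(new axes, grasp) [  4.7 -86.9   1.9] dpTCP old [  4.2 -86.1   1.8]
[[ 1.68 -1.11 -8.53]
 [ 1.64 -0.77 -8.57]
 [ 1.6  -0.42 -8.59]
 [ 1.56 -0.08 -8.6 ]
 [ 1.52  0.26 -8.6 ]
 [ 1.48  0.61 -8.58]
 [ 1.44  0.95 -8.55]
 [ 1.4   1.29 -8.5 ]
 [ 1.36  1.63 -8.44]
 [ 1.32  1.97 -8.37]
 [ 1.28  2.3  -8.29]]
```

arm_command(targets=[{"dp": [-0.0011, -0.0085, 0], "turn": [0, 0, 0], "grip": -1}, {"dp": [-0.0008, -0.0086, 0], "turn": [0, 0, 0], "grip": -1}, {"dp": [-0.0004, -0.0086, 0], "turn": [0, 0, 0], "grip": -1}, {"dp": [-0.0001, -0.0086, 0], "turn": [0, 0, 0], "grip": -1}, {"dp": [0.0003, -0.0086, 0], "turn": [0, 0, 0], "grip": -1}, {"dp": [0.0006, -0.0086, 0], "turn": [0, 0, 0], "grip": -1}, {"dp": [0.001, -0.0085, 0], "turn": [0, 0, 0], "grip": -1}, {"dp": [0.0013, -0.0085, 0], "turn": [0, 0, 0], "grip": -1}])

```text
clock: 13.95
position: [0.5986, -0.0076, 0.4891]
ee_rot: [0.519, 0.481, 0.518, -0.48]
contact_force: [0.2, 4.5, 4.9]
width: 0.0106
```

Run:
```python
from h import *
for th in (1.40,1.31):
  plan(b2w(BIN,[.085-.215*np.cos(th),0,.124+.215*np.sin(th)])[0],downR(.0772))
```

```text
t 13.95 g [ 0.5991 -0.0075  0.3341] F [0.2 4.5 4.9] w 0.0106 q [-0.13  0.28  1.3   0.    1.56 -0.21]
 turn [-0.04 -0.02 -0.17] dp(old axes,grasp) [-1.8  1.9  1.4] dp(new axes, grasp) [-1.8  1.8  1.4] dpTCP old [-1.8  2.3  1.3]
t 13.95 g [ 0.5991 -0.0075  0.3341] F [0.2 4.5 4.9] w 0.0106 q [-0.13  0.28  1.3   0.    1.56 -0.21]
 turn [-0.04 -0.02 -0.17] dp(old axes,grasp) [  2.3 -17.1   1.4] dp(new axes, grasp) [  2.3 -17.1   1.4] dpTCP old [  2.3 -16.6   1.3]
```

arm_command(targets=[{"dp": [0.0005, -0.005, 0], "turn": [0, 0, 0], "grip": -1}, {"dp": [0.0005, -0.004, 0], "turn": [0, 0, 0], "grip": -1}, {"dp": [0.001, -0.004, 0], "turn": [0, 0, 0], "grip": -1}, {"dp": [0.0005, -0.002, 0], "turn": [0, 0, 0], "grip": -1}, {"dp": [0, 0, 0], "turn": [0, 0, 0], "grip": -1}])

```text
clock: 14.45
position: [0.5845, -0.0088, 0.4859]
ee_rot: [0.519, 0.481, 0.518, -0.48]
contact_force: [-0.1, 3.7, 0.4]
width: 0.0103
```

Run:
```python
from h import *
for th in (1.31,):
  plan(b2w(BIN,[.085-.215*np.cos(th),0,.124+.215*np.sin(th)])[0],downR(.0772))
```

```text
t 14.45 g [ 0.5848 -0.0088  0.3309] F [-0.1  3.7  0.4] w 0.0103 q [-0.13  0.26  1.33  0.    1.55 -0.21]
 turn [-0.05 -0.01 -0.11] dp(old axes,grasp) [-0.8 -2.7  1.2] dp(new axes, grasp) [-0.8 -2.7  1.2] dpTCP old [-0.8 -2.4  1.1]
```

arm_command(targets=[{"dp": [0.0004, -0.0015, 0], "turn": [0, 0, 0], "grip": -1}, {"dp": [0.0004, -0.0015, 0], "turn": [0, 0, 0], "grip": -1}, {"dp": [0, 0, 0], "turn": [0, 0, 0], "grip": -1}])

```text
clock: 14.75
position: [0.5819, -0.009, 0.4853]
ee_rot: [0.52, 0.481, 0.518, -0.48]
contact_force: [-0.2, 4.0, -1.0]
width: 0.0104
```

arm_command(targets=[{"dp": [0.0004, -0.0015, 0], "turn": [0, 0, 0], "grip": -1}, {"dp": [0.0004, -0.0015, 0], "turn": [0, 0, 0], "grip": -1}, {"dp": [0, 0, 0], "turn": [0, 0, 0], "grip": -1}])

```text
clock: 15.05
position: [0.5801, -0.0092, 0.4851]
ee_rot: [0.521, 0.483, 0.517, -0.478]
contact_force: [5.4, 3.6, -1.2]
width: 0.0106
```

Run:
```python
from h import *
for th in (1.31,):
  plan(b2w(BIN,[.085-.215*np.cos(th),0,.124+.215*np.sin(th)])[0],downR(.0772))
```

```text
t 15.05 g [ 0.5814 -0.0091  0.3301] F [ 5.4  3.6 -1.2] w 0.0106 q [-0.14  0.25  1.35  0.    1.54 -0.21]
 turn [-0.04  0.01 -0.5 ] dp(old axes,grasp) [-1.6  0.7  1.1] dp(new axes, grasp) [-1.7  0.7  1.1] dpTCP old [-1.6  2.1  1.1]
```

Run:
```python
from rig import manip
import cv2
cv2.imwrite('pics/s9.png',cv2.resize(manip.get_image('scene')[120:250,200:330,::-1],None,fx=4.5,fy=4.5,interpolation=cv2.INTER_CUBIC))
```

```text
(no output)
```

View pics/s9.png

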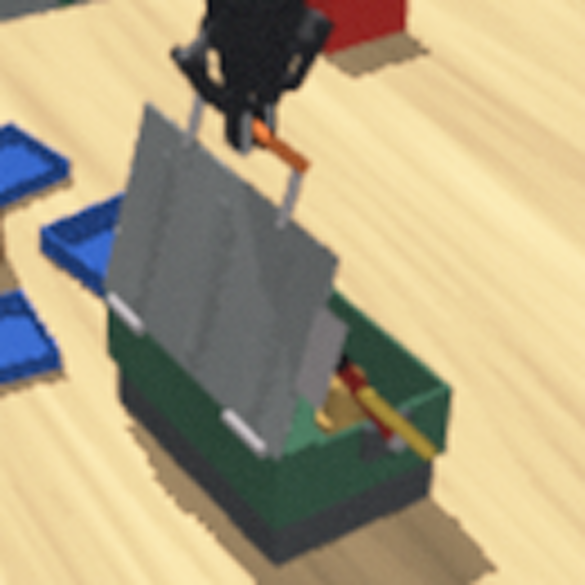

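The ear at about (325,355) is resting on the roller at (345,370). I'll release and rise, with the jaw backing off before opening.

arm_command(targets=[{"dp": [0, 0, 0], "turn": [0, 0, 0], "grip": -0.9}, {"dp": [0, 0, 0], "turn": [0, 0, 0], "grip": -0.6}, {"dp": [0, 0, 0], "turn": [0, 0, 0], "grip": -0.2}, {"dp": [0, 0, 0], "turn": [0, 0, 0], "grip": -0.2}, {"dp": [-0.01, 0, 0], "turn": [0, 0, 0], "grip": -0.2}, {"dp": [-0.025, 0, 0], "turn": [0, 0, 0], "grip": -0.2}, {"dp": [-0.025, 0, 0], "turn": [0, 0, 0], "grip": -0.2}])

```text
clock: 15.8
position: [0.5783, -0.0095, 0.5458]
ee_rot: [0.519, 0.481, 0.518, -0.48]
contact_force: [0.3, 0.4, 0.7]
width: 0.0338
```

Run:
```python
from h import *
from rig import manip
import cv2
plan([.5,0,.4],downR(.0772))
cv2.imwrite('pics/s10.png',cv2.resize(manip.get_image('scene')[120:250,200:330,::-1],None,fx=4.5,fy=4.5,interpolation=cv2.INTER_CUBIC))
c=manip.calibration('wrist');cv2.imwrite('pics/w10.png',manip.get_image('wrist')[:,:,::-1])
for th in (1.31,): print(proj(c,b2w(BIN,[[.085-.215*np.cos(th),y,.124+.215*np.sin(th)] for y in (-.07,0,.07)])))
```

```text
t 15.8 g [ 0.5786 -0.0096  0.3908] F [0.3 0.4 0.7] w 0.0338 q [-0.14  0.24  1.22 -0.    1.68 -0.21]
 turn [-0.07  0.03 -0.13] dp(old axes,grasp) [ -9.3 -77.7 -15.5] dp(new axes, grasp) [ -9.2 -77.7 -15.6] dpTCP old [ -9.3 -77.3 -15.5]
[[261.70944709 306.78107258]
 [261.68286888 217.65099799]
 [261.65041267 108.8090399 ]]
```

View pics/s10.png

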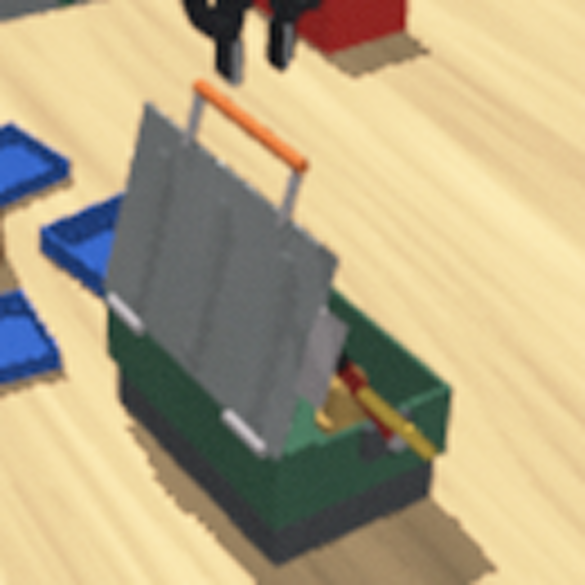

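View pics/w10.png

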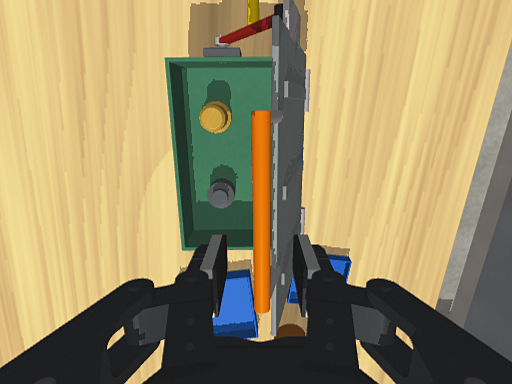

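The lid stands propped, with the bar at (261,110)–(262,312) as expected for 1.31. The brass is at about (214,117). I'll enlarge that to locate it.

Run:
```python
from h import *
from rig import manip
import cv2
im=cv2.imread('pics/w10.png')
cv2.imwrite('pics/w10c.png',cv2.resize(im[70:220,170:270],None,fx=5,fy=4,interpolation=cv2.INTER_CUBIC))
c=manip.calibration('wrist'); np.save('cw10.npy',c,allow_pickle=True)
```

```text
(no output)
```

View pics/w10c.png

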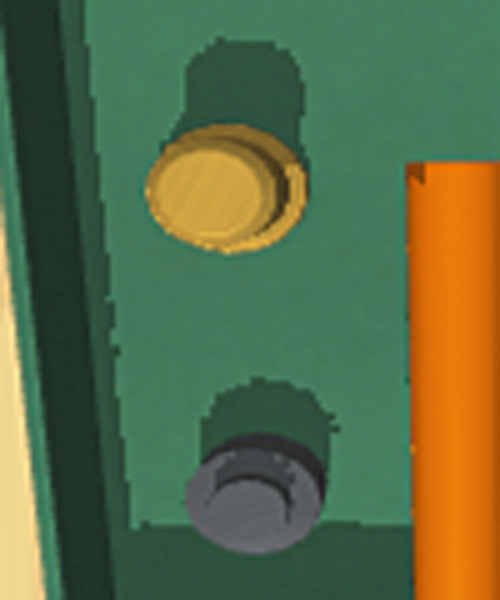

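Run:
```python
from h import *
c=np.load('cw10.npy',allow_pickle=True).item()
C=lambda u,v:crop(u,v,5,4,170,70)
for n,uv,z in (('top',C(208,193),.105),('flange',C(232,188),.065),('plug top',C(250,502),.095)):
    w=raypl(c,uv,z); d=w[:2]-BIN[:2]; cs,s=np.cos(.0772),np.sin(.0772)
    print(n,uv,w.round(4),'bin',(cs*d[0]+s*d[1]).round(4),(-s*d[0]+cs*d[1]).round(4))
# check bin rim corners
print(proj(c,b2w(BIN,[[-.085,.13,.12],[-.085,-.13,.12]])))
def inb(w): return w
```

```text
top [211.2   117.875] [0.5147 0.0409 0.105 ] bin -0.0338 0.056
flange [216.    116.625] [0.516  0.0411 0.065 ] bin -0.0325 0.0562
plug top [219.6   195.125] [ 0.5288 -0.0687  0.095 ] bin -0.0282 -0.0543
[[164.12782712  55.52336435]
 [180.7019049  249.94723624]]
```

```bash
cat >> h.py <<'E'
def tiltR(psi,deg):
    "psi: angle of tool y; lean fingers along tool z horizontally"
    return downR(psi)@Ro.from_rotvec([0,-np.radians(deg),0]).as_matrix()
E
python3 - <<'E'
from h import *
c=np.load('cw10.npy',allow_pickle=True).item()
s,R,p,g=pose()
print('cam in tool', R.T@(-c['R'].T@c['t']-p))
Rt=tiltR(.0772+np.pi/2,8); print(Rt.round(3))
A=b2w(BIN,[-.07,.056,.36])[0]
screw(A,Rt,14)
E
```

```text
cam in tool [ 0.03065424 -0.00014676 -0.0714083 ]
[[ 0.139 -0.077  0.987]
 [ 0.011  0.997  0.076]
 [-0.99   0.     0.139]]
n 14 dp mm/row [ 1.82 -4.16 -9.62] turn/row deg [-6.422 -0.405  0.421] F [-0.8  0.5  0.2] w 0.0341 t 15.9
```

arm_command(targets=[{"dp": [0, -0.0042, -0.0096], "turn": [-6.4, -0.4, 0.4], "grip": -0.2}, {"dp": [0, -0.0042, -0.0096], "turn": [-6.4, -0.4, 0.4], "grip": -0.2}, {"dp": [0, -0.0042, -0.0096], "turn": [-6.4, -0.4, 0.4], "grip": -0.2}, {"dp": [0, -0.0042, -0.0096], "turn": [-6.4, -0.4, 0.4], "grip": 0}, {"dp": [0.002, -0.0042, -0.0096], "turn": [-6.4, -0.4, 0.4], "grip": 0.2}, {"dp": [0.002, -0.0042, -0.0096], "turn": [-6.4, -0.4, 0.4], "grip": 0.4}, {"dp": [0.002, -0.0042, -0.0096], "turn": [-6.4, -0.4, 0.4], "grip": 0.4}])

```text
clock: 16.6
position: [0.5258, 0.0394, 0.5359]
ee_rot: [0.688, 0.246, 0.638, -0.244]
contact_force: [0.2, -0.7, 0.5]
width: 0.0598
```

arm_command(targets=[{"dp": [0.003, -0.0042, -0.0096], "turn": [-6.4, -0.4, 0.4], "grip": 0.4}, {"dp": [0.003, -0.0042, -0.0096], "turn": [-6.4, -0.4, 0.4], "grip": 0.4}, {"dp": [0.003, -0.0042, -0.0096], "turn": [-6.4, -0.4, 0.4], "grip": 0.4}, {"dp": [0.003, -0.0042, -0.0096], "turn": [-6.4, -0.4, 0.4], "grip": 0.4}, {"dp": [0.003, -0.0042, -0.0096], "turn": [-6.4, -0.4, 0.4], "grip": 0.4}, {"dp": [0.003, -0.0042, -0.0096], "turn": [-6.4, -0.4, 0.4], "grip": 0.4}, {"dp": [0.003, -0.0042, -0.0096], "turn": [-6.4, -0.4, 0.4], "grip": 0.4}])

```text
clock: 17.3
position: [0.4564, 0.0362, 0.5082]
ee_rot: [0.75, -0.025, 0.66, 0.029]
contact_force: [0.4, -0.7, -0.9]
width: 0.0601
```

Run:
```python
from h import *
from rig import manip
import cv2
Rt=tiltR(.0772+np.pi/2,8)
B=b2w(BIN,[-.033,.056,.092])[0];print(B)
plan(B,Rt)
c=manip.calibration('wrist');cv2.imwrite('pics/w11.png',manip.get_image('wrist')[:,:,::-1])
np.save('cw11.npy',c,allow_pickle=True)
print(proj(c,b2w(BIN,[[-.033,.056,.105],[-.033,.056,.065]])))
```

```text
[0.51551938 0.04087814 0.092     ]
t 17.3 g [0.476  0.0377 0.3545] F [ 0.4 -0.7 -0.9] w 0.0601 q [-0.08  0.01  1.58  0.02  1.43 -1.73]
 turn [-0.04 -0.71  0.03] dp(old axes,grasp) [265.4   0.3   6. ] dp(new axes, grasp) [2.654e+02 2.000e-01 2.700e+00] dpTCP old [2.654e+02 2.000e-01 4.100e+00]
[[260.55229295 171.2104786 ]
 [260.48725204 161.74801187]]
```

View pics/w11.png

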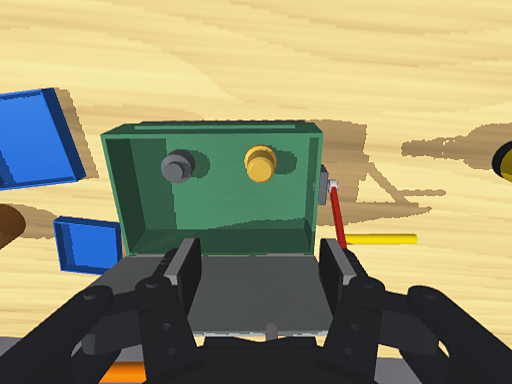

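The brass top is at (261,170) and the plug at (178,165), both as predicted. I'll descend along the tool axis.

arm_command(targets=[{"dp": [0.03, 0, 0.001], "turn": [0, -0.6, 0], "grip": 0.4}, {"dp": [0.035, 0, 0.001], "turn": [0, 0, 0], "grip": 0.4}, {"dp": [0.035, 0, 0.001], "turn": [0, 0, 0], "grip": 0.4}, {"dp": [0.035, 0, 0], "turn": [0, 0, 0], "grip": 0.4}, {"dp": [0.03, 0, 0], "turn": [0, 0, 0], "grip": 0.4}, {"dp": [0.02, 0, 0], "turn": [0, 0, 0], "grip": 0.4}, {"dp": [0, 0, 0], "turn": [0, 0, 0], "grip": 0.4}])

```text
clock: 18.05
position: [0.4844, 0.0384, 0.3229]
ee_rot: [0.751, -0.023, 0.659, 0.027]
contact_force: [0.0, -0.2, -0.1]
width: 0.0596
```

Run:
```python
from h import *
from rig import manip
import cv2
Rt=tiltR(.0772+np.pi/2,8)
plan(b2w(BIN,[-.033,.056,.092])[0],Rt)
c=manip.calibration('wrist');cv2.imwrite('pics/w12.png',manip.get_image('wrist')[:,:,::-1])
print(proj(c,b2w(BIN,[[-.033,.056,.105],[-.033,.056,.065]])))
```

```text
t 18.05 g [0.5046 0.04   0.1692] F [ 0.  -0.2 -0.1] w 0.0596 q [-0.07  0.17  1.87  0.02  0.97 -1.73]
 turn [-0.41 -0.49 -0.01] dp(old axes,grasp) [78.   0.   0.7] dp(new axes, grasp) [78.   0.   0.1] dpTCP old [78.   0.  -0.6]
[[260.92203078 221.37682287]
 [260.67091051 196.90620921]]
```

View pics/w12.png

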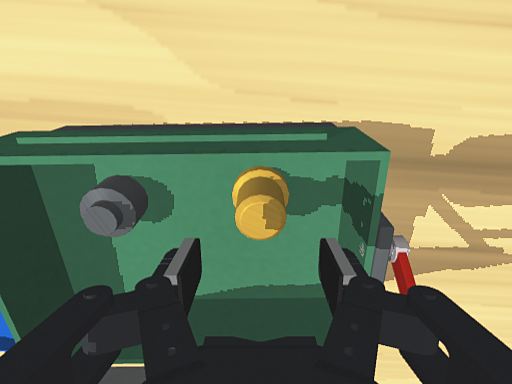

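The brass top is at (260,216), about 3 mm nearer the robot than predicted, so I'll shift and finish the descent.

arm_command(targets=[{"dp": [0.02, 0, -0.002], "turn": [0, 0, 0], "grip": 0.4}, {"dp": [0.025, 0, 0], "turn": [0, 0, 0], "grip": 0.4}, {"dp": [0.02, 0, 0], "turn": [0, 0, 0], "grip": 0.4}, {"dp": [0.013, 0, 0], "turn": [0, 0, 0], "grip": 0.4}, {"dp": [0, 0, 0], "turn": [0, 0, 0], "grip": 0.4}])

```text
clock: 18.6
position: [0.4943, 0.039, 0.2483]
ee_rot: [0.754, -0.023, 0.656, 0.027]
contact_force: [0.1, 0.1, 1.1]
width: 0.0599
```

Run:
```python
from h import *
from rig import manip
import cv2
plan(b2w(BIN,[-.035,.056,.092])[0],tiltR(.0772+np.pi/2,8))
cv2.imwrite('pics/w13.png',manip.get_image('wrist')[:,:,::-1])
```

```text
t 18.6 g [0.5155 0.0406 0.0948] F [0.1 0.1 1.1] w 0.0599 q [-0.07  0.27  1.96  0.03  0.78 -1.73]
 turn [-0.36 -0.12  0.03] dp(old axes,grasp) [ 2.5  0.3 -2.3] dp(new axes, grasp) [ 2.5  0.3 -2.3] dpTCP old [ 2.5  0.2 -2.7]
```

View pics/w13.png

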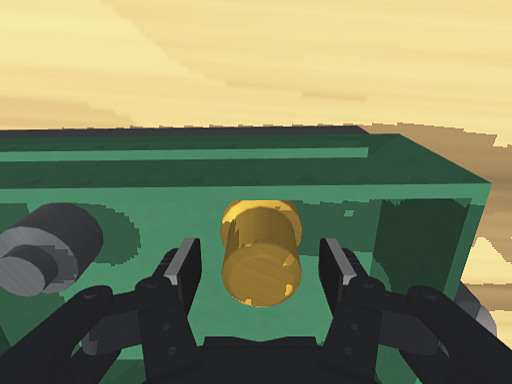

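arm_command(targets=[{"dp": [0.003, 0, -0.002], "turn": [0, 0, 0], "grip": 0.4}, {"dp": [0, 0, 0], "turn": [0, 0, 0], "grip": 0}, {"dp": [0, 0, 0], "turn": [0, 0, 0], "grip": -0.5}, {"dp": [0, 0, 0], "turn": [0, 0, 0], "grip": -0.5}, {"dp": [0, 0, 0], "turn": [0, 0, 0], "grip": -0.5}], grip_force=50)

```text
clock: 19.15
position: [0.4928, 0.0389, 0.2463]
ee_rot: [0.754, -0.023, 0.655, 0.027]
contact_force: [-1.6, 0.2, 6.2]
width: 0.0341
```

arm_command(targets=[{"dp": [-0.015, 0, 0], "turn": [0, 0, 0], "grip": -0.5}, {"dp": [-0.025, 0, 0], "turn": [0, 0, 0], "grip": -0.5}, {"dp": [-0.03, 0, 0], "turn": [0, 0, 0], "grip": -0.5}, {"dp": [-0.03, 0, 0], "turn": [0, 0, 0], "grip": -0.5}, {"dp": [-0.03, 0, 0], "turn": [0, 0, 0], "grip": -0.5}, {"dp": [0, 0, 0], "turn": [0, 0, 0], "grip": -0.5}])

```text
clock: 19.75
position: [0.4754, 0.0376, 0.3779]
ee_rot: [0.757, -0.024, 0.653, 0.027]
contact_force: [1.7, -0.4, -1.9]
width: 0.0348
```

Run:
```python
from h import *
from rig import manip
import cv2
T=np.array([.527,-.322,.15])
for psi in (np.pi/2,1.2): 
    screw(T,downR(psi),14)
plan(T,downR(np.pi/2))
cv2.imwrite('pics/w14.png',manip.get_image('wrist')[:,:,::-1])
cv2.imwrite('pics/s14.png',cv2.resize(manip.get_image('scene')[60:260,150:350,::-1],None,fx=3,fy=3))
```

```text
n 14 dp mm/row [  5.4  -25.82   2.28] turn/row deg [ 0.293  0.601 -0.017] F [ 1.7 -0.4 -1.9] w 0.0348 t 19.75
n 14 dp mm/row [  5.63 -25.22   6.72] turn/row deg [ 1.808  0.592 -0.129] F [ 1.7 -0.4 -1.9] w 0.0348 t 19.75
t 19.75 g [0.498  0.039  0.2245] F [ 1.7 -0.4 -1.9] w 0.0348 q [-0.08  0.11  1.8   0.02  1.09 -1.73]
 turn [ 4.11  8.42 -0.24] dp(old axes,grasp) [  74.6 -362.1   -8. ] dp(new axes, grasp) [  74.5 -361.    29. ] dpTCP old [  76.2 -362.3   14.7]
```

View pics/w14.png

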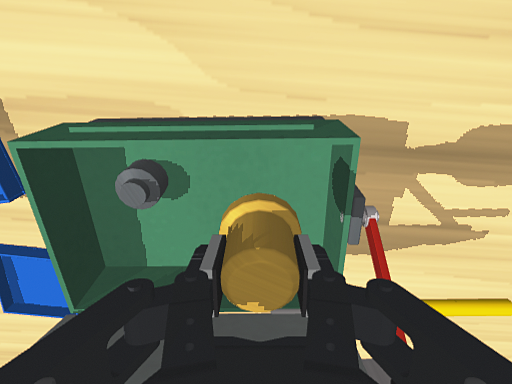

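View pics/s14.png

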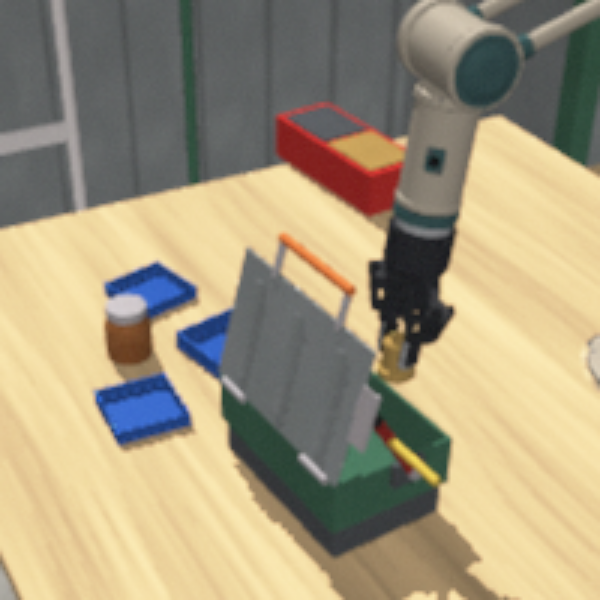

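The brass is held (width 34.8 mm) and clear of the rim, and the plug is still at (140,185). I'll carry it to the tray while levelling the tool.

Run:
```python
from h import *
screw([.527,-.322,.2245],downR(1.3),14)
```

```text
n 14 dp mm/row [ -0.06 -25.38   6.05] turn/row deg [ 1.399  0.562 -0.098] F [-1.1 -0.1 -1.8] w 0.0342 t 19.85
```

arm_command(targets=[{"dp": [0, -0.0254, 0.006], "turn": [1.4, 0.56, -0.1], "grip": -0.5}, {"dp": [0, -0.0254, 0.006], "turn": [1.4, 0.56, -0.1], "grip": -0.5}, {"dp": [0, -0.0254, 0.006], "turn": [1.4, 0.56, -0.1], "grip": -0.5}, {"dp": [0, -0.0254, 0.006], "turn": [1.4, 0.56, -0.1], "grip": -0.5}, {"dp": [0, -0.0254, 0.006], "turn": [1.4, 0.56, -0.1], "grip": -0.5}, {"dp": [0, -0.0254, 0.006], "turn": [1.4, 0.56, -0.1], "grip": -0.5}, {"dp": [0, -0.0254, 0.006], "turn": [1.4, 0.56, -0.1], "grip": -0.5}])

```text
clock: 20.55
position: [0.5158, -0.141, 0.3752]
ee_rot: [0.729, 0.037, 0.683, -0.034]
contact_force: [-0.4, 1.0, -1.9]
width: 0.035
```

arm_command(targets=[{"dp": [0, -0.0254, 0.006], "turn": [1.4, 0.56, -0.1], "grip": -0.5}, {"dp": [0, -0.0254, 0.006], "turn": [1.4, 0.56, -0.1], "grip": -0.5}, {"dp": [0, -0.0254, 0.006], "turn": [1.4, 0.56, -0.1], "grip": -0.5}, {"dp": [0, -0.0254, 0.006], "turn": [1.4, 0.56, -0.1], "grip": -0.5}, {"dp": [0, -0.0254, 0.006], "turn": [1.4, 0.56, -0.1], "grip": -0.5}, {"dp": [0, -0.0254, 0.006], "turn": [1.4, 0.56, -0.1], "grip": -0.5}, {"dp": [0, -0.0254, 0.006], "turn": [1.4, 0.56, -0.1], "grip": -0.5}, {"dp": [0, 0, 0], "turn": [0, 0, 0], "grip": -0.5}])

```text
clock: 21.35
position: [0.5266, -0.3254, 0.3755]
ee_rot: [0.699, 0.096, 0.702, -0.097]
contact_force: [-0.1, 0.3, -1.1]
width: 0.0343
```

Run:
```python
from h import *
from rig import manip
import cv2
plan([.527,-.322,.041],downR(1.3))
c=manip.calibration('wrist');cv2.imwrite('pics/w15.png',manip.get_image('wrist')[:,:,::-1])
cv2.imwrite('pics/s15.png',cv2.resize(manip.get_image('scene')[60:260,150:350,::-1],None,fx=3,fy=3))
print(proj(c,[[.5797,-.2403,.028],[.6067,-.3772,.028],[.4733,-.4033,.028],[.447,-.2656,.028]]))
```

```text
t 21.35 g [ 0.5261 -0.3254  0.2205] F [-0.1  0.3 -1.1] w 0.0343 q [-0.67  0.36  1.45 -0.    1.33 -1.96]
 turn [-0.19 -0.19  0.06] dp(old axes,grasp) [179.5   3.7   0.5] dp(new axes, grasp) [179.5   3.5  -0. ] dpTCP old [179.5   3.6   0. ]
[[347.89030648 201.34895375]
 [236.55427539 253.06718567]
 [175.72537283 148.59170557]
 [297.03090902  85.23298399]]
```

View pics/w15.png

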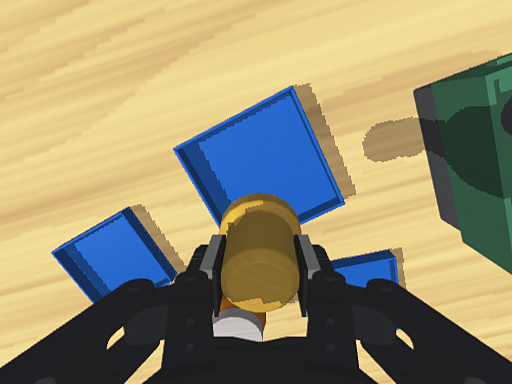

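View pics/s15.png

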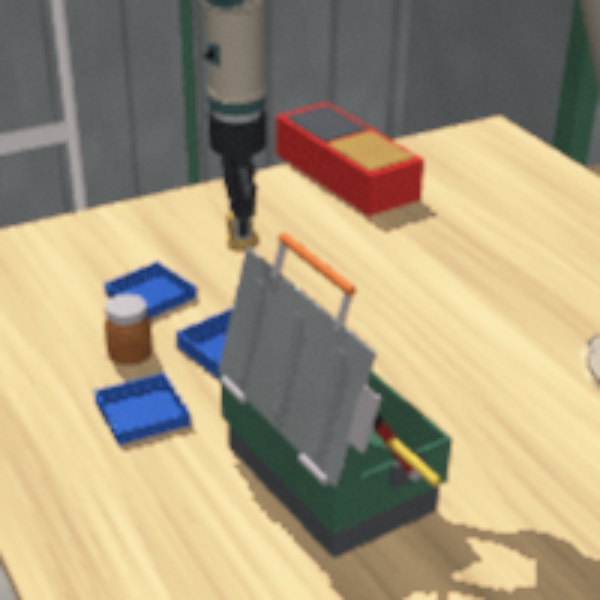

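Run:
```python
from h import *
from rig import manip
import cv2
im=cv2.imread('pics/w15.png'); c=manip.calibration('wrist'); s,R,p,g=pose()
a=np.linspace(0,2*np.pi,60); 
for r,z,col in ((.023,-.0378,(0,0,255)),(.023,-.0278,(0,255,0)),(.016,.0122,(255,255,0))):
    P=proj(c,np.c_[g[0]+r*np.cos(a),g[1]+r*np.sin(a),g[2]+z+0*a])
    cv2.polylines(im,[((P+.0)*16).astype(np.int32)],True,col,1,cv2.LINE_AA,4)
cv2.imwrite('pics/w15c.png',cv2.resize(im[170:340,190:330],None,fx=4,fy=3.5,interpolation=cv2.INTER_CUBIC))
```

```text
(no output)
```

View pics/w15c.png

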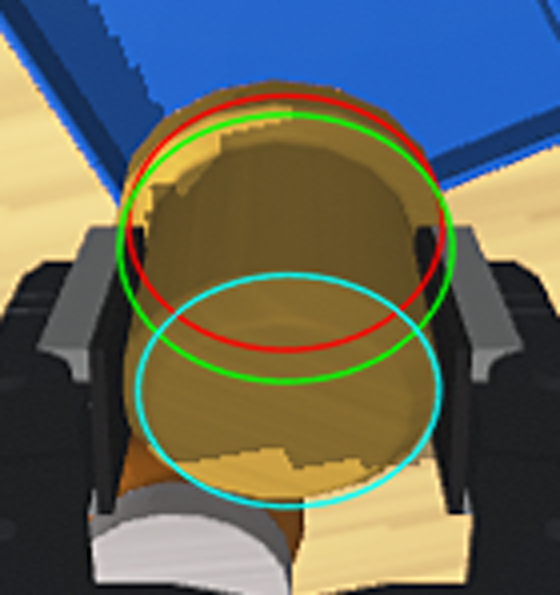

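The overlay shows the brass upright to within about 2–3°. Lowering it to the tray now.

arm_command(targets=[{"dp": [0.03, 0.0035, 0], "turn": [0, 0, 0], "grip": -0.5}, {"dp": [0.035, 0, 0], "turn": [0, 0, 0], "grip": -0.5}, {"dp": [0.035, 0, 0], "turn": [0, 0, 0], "grip": -0.5}, {"dp": [0.03, 0, 0], "turn": [0, 0, 0], "grip": -0.5}, {"dp": [0.02, 0, 0], "turn": [0, 0, 0], "grip": -0.5}, {"dp": [0.015, 0, 0], "turn": [0, 0, 0], "grip": -0.5}, {"dp": [0, 0, 0], "turn": [0, 0, 0], "grip": -0.5}])

```text
clock: 22.15
position: [0.5266, -0.3168, 0.2106]
ee_rot: [0.699, 0.096, 0.703, -0.094]
contact_force: [-0.7, 0.7, -1.9]
width: 0.0342
```

Run:
```python
from h import *
plan([.527,-.322,.0418],downR(1.3))
```

```text
t 22.15 g [ 0.5257 -0.3162  0.0556] F [-0.7  0.7 -1.9] w 0.0342 q [-0.65  0.5   1.68  0.    0.97 -1.96]
 turn [ 0.05 -0.37 -0.16] dp(old axes,grasp) [13.8 -5.3  2.9] dp(new axes, grasp) [13.8 -5.3  2.8] dpTCP old [13.8 -4.9  1.9]
```

arm_command(targets=[{"dp": [0.004, -0.003, 0.002], "turn": [0, 0, 0], "grip": -0.5}, {"dp": [0.004, -0.001, 0], "turn": [0, 0, 0], "grip": -0.5}, {"dp": [0.002, 0, 0], "turn": [0, 0, 0], "grip": -0.5}, {"dp": [0, 0, 0], "turn": [0, 0, 0], "grip": -0.5}])

```text
clock: 22.55
position: [0.5285, -0.3234, 0.2041]
ee_rot: [0.701, 0.095, 0.7, -0.096]
contact_force: [0.5, -0.2, -2.0]
width: 0.0344
```

arm_command(targets=[{"dp": [0.002, 0, 0], "turn": [0, 0, 0], "grip": -0.5}, {"dp": [0.001, 0, 0], "turn": [0, 0, 0], "grip": -0.5}, {"dp": [0, 0, 0], "turn": [0, 0, 0], "grip": -0.5}])

```text
clock: 22.85
position: [0.5285, -0.3233, 0.2008]
ee_rot: [0.701, 0.095, 0.701, -0.096]
contact_force: [-0.5, 0.1, -1.4]
width: 0.0342
```

Run:
```python
from h import *
plan([.527,-.322,.0418],downR(1.3))
```

```text
t 22.85 g [ 0.5285 -0.3233  0.0458] F [-0.5  0.1 -1.4] w 0.0342 q [-0.66  0.51  1.68 -0.    0.95 -1.96]
 turn [-0.01  0.01  0.02] dp(old axes,grasp) [ 4.   0.9 -1.8] dp(new axes, grasp) [ 4.   0.9 -1.8] dpTCP old [ 4.   0.8 -1.8]
```

arm_command(targets=[{"dp": [0.0015, 0, 0], "turn": [0, 0, 0], "grip": -0.5}, {"dp": [0.001, 0, 0], "turn": [0, 0, 0], "grip": -0.5}, {"dp": [0, 0, 0], "turn": [0, 0, 0], "grip": -0.5}])

```text
clock: 23.15
position: [0.5286, -0.3233, 0.1994]
ee_rot: [0.701, 0.095, 0.7, -0.096]
contact_force: [-1.4, 1.0, 4.3]
width: 0.0344
```

arm_command(targets=[{"dp": [0.001, 0, 0], "turn": [0, 0, 0], "grip": -0.5}, {"dp": [0.001, 0, 0], "turn": [0, 0, 0], "grip": -0.5}, {"dp": [0, 0, 0], "turn": [0, 0, 0], "grip": -0.5}])

```text
clock: 23.45
position: [0.5285, -0.3233, 0.1991]
ee_rot: [0.701, 0.095, 0.7, -0.096]
contact_force: [-3.7, 3.3, 13.8]
width: 0.0346
```

Run:
```python
from h import *
plan([.527,-.322,.0418],downR(1.3))
```

```text
t 23.45 g [ 0.5287 -0.3235  0.0441] F [-3.7  3.3 13.8] w 0.0346 q [-0.66  0.51  1.68 -0.    0.94 -1.96]
 turn [0.   0.09 0.06] dp(old axes,grasp) [ 2.3  1.  -2. ] dp(new axes, grasp) [ 2.3  1.  -2. ] dpTCP old [ 2.3  0.9 -1.8]
```

The foot is down: Fz went from -2 to +14 N. I'll relieve the load, release gently and rise straight up.

arm_command(targets=[{"dp": [-0.001, 0, 0], "turn": [0, 0, 0], "grip": -0.5}, {"dp": [0, 0, 0], "turn": [0, 0, 0], "grip": 0}, {"dp": [0, 0, 0], "turn": [0, 0, 0], "grip": 0.4}, {"dp": [0, 0, 0], "turn": [0, 0, 0], "grip": 0.4}, {"dp": [-0.01, 0, 0], "turn": [0, 0, 0], "grip": 0.4}, {"dp": [-0.03, 0, 0], "turn": [0, 0, 0], "grip": 0.4}, {"dp": [-0.04, 0, 0], "turn": [0, 0, 0], "grip": 0.4}, {"dp": [-0.04, 0, 0], "turn": [0, 0, 0], "grip": 0.4}])

```text
clock: 24.25
position: [0.5285, -0.3232, 0.3186]
ee_rot: [0.7, 0.096, 0.701, -0.095]
contact_force: [1.0, 0.5, -0.0]
width: 0.0602
```

arm_command(targets=[{"dp": [-0.04, 0, 0], "turn": [0, 0, 0], "grip": 0.4}, {"dp": [-0.03, -0.03, -0.03], "turn": [0, 0, 0], "grip": 0.4}, {"dp": [0, -0.03, -0.04], "turn": [0, 0, 0], "grip": 0.4}, {"dp": [0, -0.03, -0.04], "turn": [0, 0, 0], "grip": 0.4}, {"dp": [0, 0, 0], "turn": [0, 0, 0], "grip": 0.4}])

```text
clock: 24.75
position: [0.3953, -0.3811, 0.3872]
ee_rot: [0.7, 0.096, 0.701, -0.098]
contact_force: [1.7, -0.1, -0.2]
width: 0.0596
```

Run:
```python
from h import *
from rig import manip
import cv2
plan([.527,-.322,.3],downR(1.3))
t=manip.get_image('top');s=manip.get_image('scene')
cv2.imwrite('pics/t16.png',cv2.resize(t[125:265,90:450,::-1],None,fx=2.2,fy=4*.55,interpolation=cv2.INTER_CUBIC))
cv2.imwrite('pics/t16c.png',cv2.resize(t[150:260,290:390,::-1],None,fx=5,fy=5,interpolation=cv2.INTER_CUBIC))
cv2.imwrite('pics/s16.png',cv2.resize(s[60:330,150:400,::-1],None,fx=2.2,fy=2.2,interpolation=cv2.INTER_CUBIC))
```

```text
t 24.75 g [ 0.3949 -0.3814  0.2322] F [ 1.7 -0.1 -0.2] w 0.0596 q [-0.89  0.25  1.59 -0.    1.3  -2.19]
 turn [-0.3  -0.12  0.15] dp(old axes,grasp) [-68.3  93.  110.8] dp(new axes, grasp) [-67.8  92.6 111.4] dpTCP old [-68.3  92.5 110.5]
```

View pics/t16.png

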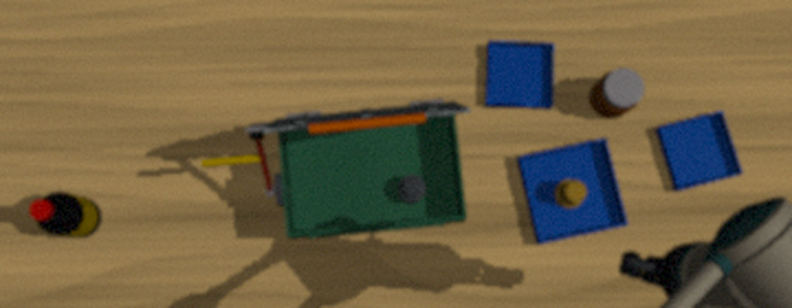

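View pics/t16c.png

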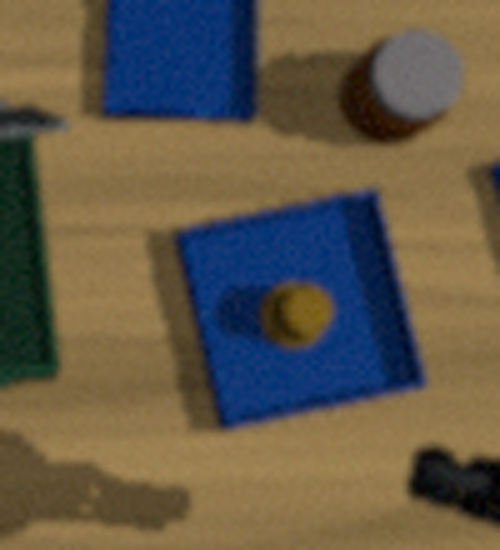

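View pics/s16.png

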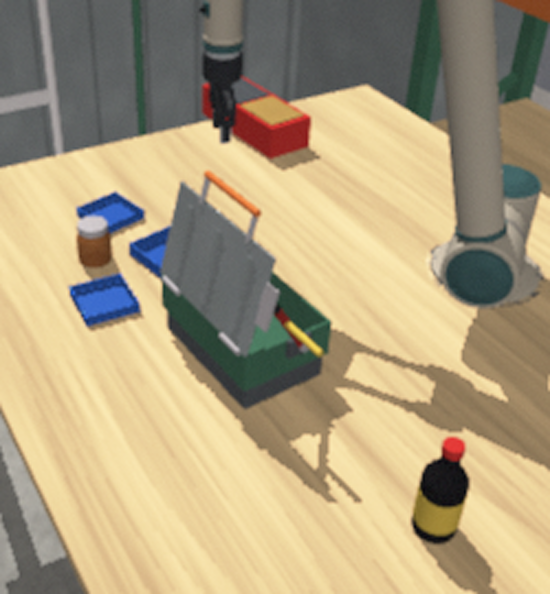

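Run:
```python
from h import *
from rig import manip
import cv2
c=manip.calibration('top'); P=proj(c,[[.5287,-.3235,.014],[.5287,-.3235,.054]]); print((P+.5-[290,150])*5)
cv2.imwrite('pics/w16.png',manip.get_image('wrist')[:,:,::-1])
```

```text
[[297.9736919  307.85653982]
 [311.4625218  301.81454012]]
```

View pics/w16.png

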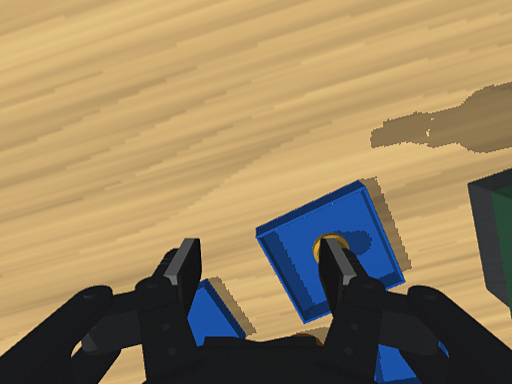

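The flange-to-top offset in the top crop is about (12,-7) px, against (13,-6) predicted for upright. The coupling is standing, nothing touches the robot and 25 s are used. Handing in.

```bash
python3 -c "
from rig import manip
print(manip.sign_off())"
```

```text
the job is handed in; nothing more can be done
None
```

The job is done and handed in after about 25 s of the 72 s allowed.

- **Lid, opened:** I raised it to its back stop, where it leaned by itself.
- **Stay:** I swung it up to its stop. The bar slipped towards the fingertips partway, so I let go, regripped deeper and finished. The reaction then rose to about 20 N per axis (about 28 N in all) with almost no further movement.
- **Lid, lowered:** I held the handle all the way down until the ear met the roller at about 1.31, then released it.
- **Coupling:** I lifted the brass coupling out of the bin and stood it in the largest blue tray, setting it down with about 14 N of contact force.

**Last checks:**
- The lid is propped on the stay.
- The coupling stands upright near the middle of the tray; its flange-to-top offset in the top view was about (12,-7) px against (13,-6) predicted for upright.
- The plug is still in the bin and the oil bottle is still standing. The jar's cap is at the same pixel as at the start.
- The gripper is clear of everything.

No check failed. Two small differences showed up on the way: the coupling stood about 3 mm nearer the robot than first measured, and it hung 2–3° off upright in the grip before I set it down.

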